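Load the produce sanitiser and start it at its guarded switch

TASK

Sanitise the lemons and garlic bulbs that lie about the middle of the worktop: put every one of them in the steel tray, then slide the tray between its kerbs right in under the lamp hood until it meets the back stop. Only then lift the guard flap on the switch box, flip the toggle under it fully over to the right (seen from the flap's handle side) and lower the guard fully again, leaving the loaded tray fully home and the mug, seasoning jar and saucer where they are.

Things in the scene. Friction and masses are not known exactly. Their poses are not given: they have to be found in the camera images.
- hood: Fixed lamp hood: a low tunnel of aluminium and amber panes, 118 mm wide, 222 mm deep, roof from 95 to 107 mm high, a grey box on it to 125 mm. Origin on the worktop at the middle of its open mouth; x points level into the tunnel, z up. From the mouth two kerbs 14 mm high run 305 mm out along -x. The lane between kerbs and inside is 98 mm wide, centred on y = 0. Place and angle vary.
- tray: Loose steel tray lying between the kerbs: pan 204 mm (its x) by 90 mm (its y), floor 4 mm thick, walls 20 mm high, 3 mm thick; 0.5 kg. Origin: centre of the pan's underside, axes parallel to the hood's. Starts pulled out, centre at x = -0.135 to -0.115 in the hood's frame; against the back stop it is at x = 0.112. An upright grip stands at its -x end.
- tray_grip (a point): Point to take the tray: in the upright black grip, 28 mm along the tray's x, 10 mm thick along y, from the floor to 94 mm high; this point lies 157 mm from the tray's origin along its -x, 80 mm high.
- lemon_a: Lemon, 70 mm long (its x), 52 mm wide (its y), 51 mm high, about 0.08 kg. Origin: centre of its underside as it starts, z up; its middle is 25 mm up its z. It can roll. May be absent.
- lemon_b: A second lemon of the same shape and size. Origin and axes as for lemon_a. May be absent.
- garlic_a: Garlic bulb, round, 60 mm across, 59 mm high, widest about 25 mm up, about 0.04 kg. Origin: centre of its underside as it starts, z up. May be absent.
- garlic_b: A second garlic bulb of the same shape and size. Origin and axes as for garlic_a. May be absent.
- switchbox: Fixed aluminium switch box 100 mm (its x) by 130 mm (its y), 40 mm high. Origin: centre of its underside, x points away from the robot, z up. On its top a toggle under a hinged grey guard flap. Place and angle vary. (Wall cabinets hang over the back of the worktop: from x = 0.55 m ahead of the robot on, at 0.57 m height and up.)
- guard_hinge (a point): Middle of the guard's hinge line, which runs along the box's y: at x = 0.042, z = 0.042 in the box's frame.
- guard_grip (a point): Point to take the guard, in the blade that stands out of its front. Shut, it is at x = -0.054, y = 0, z = 0.071 in the box's frame (96 mm before the hinge, 29 mm above it); it turns with the guard. The blade is 8 mm thick along the box's y, 22 mm high, and stands out 41 mm before the guard (shut: x = -0.069 to -0.028).
- guard (a joint): Guard flap: grey cap 70 mm long, 62 mm wide, 44 mm high, open below. 0 = shut, grows as its front is lifted and swung back, upright at 1.57, stop at 2.05 rad. Stiff hinge: it stays at any angle where it is left (about 0.5 N at the handle moves it).
- toggle (a joint): Toggle, a steel bat 32 mm long, 10 mm thick, pivoted along the box's x at x = 0.007, y = 0, z = 0.042 of the box. 0 = off, leaning 0.4 rad to the box's +y (left); 0.8 = on, leaning 0.4 rad to the box's -y (right). It stays where it is left; about 0.5 N at the tip moves it.
- toggle_tip (a point): Tip of the toggle bat.
- mug: White mug, 90 mm wide, 87 mm tall, to be left alone. Origin: centre of its underside.
- jar: Seasoning jar with gold-brown lid, 44 mm wide, 100 mm tall, to be left alone. Origin: underside.
- saucer: Small white saucer, 84 mm, 15 mm high, to be left alone. Origin: underside.

How it is judged:
By the outcome, as a careful person would: the job done as asked, in the order asked, and still so for the second after the job is handed in, with the robot touching nothing.
Of lemon_a, lemon_b, garlic_a, garlic_b only 2 to 3 are there at a start; the rules pass over those that are not, and their reading is None.
At some moment in a run one of garlic_a, garlic_b may be knocked a few centimetres aside while the robot is not near it.
Once in a run the grip may slacken for a moment while it holds something.
It also fails if it takes over 208 s, if anything falls off the work surface, if the arm or the gripper's body presses on something with over 40 N, if the wrist force passes 120 N, or if a joint passes its speed limit or range.

ROBOT

A 6-joint arm with a two-finger parallel gripper is mounted at the origin on a cart in front of the work surface, level with it; the furniture and walls round the work are solid. World frame = base frame: x ahead of the robot, y to its left, z up, the work surface at z = 0. Lengths are in m, angles in degrees, forces in N, time in s.
With the tool pointing down it reaches from about 0.2 to 0.875 m from the base axis. Payload 3.4 kg.
Tool frame: the origin (TCP) lies at the centre of the arm's flange, where the gripper is bolted on; the fingertips stand 199 mm ahead of it and the grasp point (between the pads) lies 180 mm ahead of it; z points along the fingers, y is the direction in which the jaws open and shut (so a half turn about z gives the same grasp; the last joint's range is limited). The gripper opens to 94 mm and grips with 3 to 60 N. Pads are 16 mm wide; open, the fingers measure 119 mm over their backs; the gripper's body (75 mm by 177 mm) begins 78 mm behind the grasp point.
Start: joints at [67.208, 15.808, 86.224, -0, 77.962, -6.933], TCP at [0.157, 0.553, 0.405] pointing down, gripper open.
Joint ranges: [-165.64, 165.64], [-43.16, 119.46], [12.63, 154.43], [-67.54, 247.53], [6.08, 155.33], [-154.97, 154.97]. Speed limits (degrees/s): [147.25, 147.25, 180, 180, 180, 180].

INTERFACE

Orientations are given as [roll, pitch, yaw] about the fixed x, y, z axes, in that order (R = Rz(yaw) Ry(pitch) Rx(roll)).
In Python, from rig import bot gives the robot as it stands.
- The arm moves only by the shell command python3 -m creep 'ROWS' [OPENING]. ROWS is JSON, a list of rows, each a list of 2 entries, a list of its own where there are three numbers: the shift along the tool's x, y, z in m, then the turn about the tool's z in degrees. In form: [[[x, y, z], twist], ...]. A call has exactly 8 rows; each row shifts and turns the pose as measured when the row begins, along the tool's axes as they then stand; what a row does not reach is not made up. A row lasts 1/10 s, in which the tool goes at most 50 mm and 8.59 degrees, less where a joint would pass 70% of its speed; a pose out of reach is approached as far as the arm can. A call is refused whole if a number of a shift passes 0.05 or a number of a turn 8.59, either way. A call with a gripper value outside its range is refused whole. OPENING is the finger opening in m, from 0 to 0.094, set as the call begins (- or left out, the last holds). The fingers move at their own pace and stop on an object; the grip force is fixed at half the most. Time passes only in rows, so rows that do not move let the fingers close, or fill a call up. It gives the time, the measured TCP pose, the force and the opening at its end, in the units of the state.
- bot.sense(): the state, without advancing time (a new reading comes with each control period).
- bot.snapshot(name): name is "scene" or "side" or "wrist"; returns the picture (384x512x3 uint8, blue, green, red); there is no depth.
- bot.camera_model(name): a dict with "camera_matrix" (3x3 intrinsics, pixels), "k1" (the pictures are not rectified: a ray, as slopes to the right and down, at radius r is drawn at 1 + k1 r^2 times it, then the intrinsics apply), "rvec" (rotation vector, rad) and "tvec" (3), from world to camera coordinates, as OpenCV has them; the wrist camera has in their place "T_tool_cam" (4x4, takes a point from camera to tool coordinates, whose origin is the TCP and whose axes are the flange's). Camera axes: x right, y down, z forward; pixel columns grow to the right and rows downward; lengths in m; the calibration is good to about 2 mm. A picture is of the moment at which its call begins: read the wrist's pose just before it. camera_model takes no time and is no camera call.
- bot.sign_off(): hands the job in, once; it reports no verdict.
Trained networks look in the newest picture that a camera, given by its name, has taken for a name from the list of things; names that differ only in an ending like _2 or _b are one class to them, and where a whole thing is asked for, a point or a joint stands for the part that bears it (a point fixed in the world has none). Each returns a list of dicts, best first, with "score" (0 to 1); they miss things now and then, are a little off and sometimes report something else, mostly with a low value. They report only what shows in the picture. A call takes as long as a camera call.
- bot.spot_in(camera, thing): "point" ([column, row] in pixels, amid what is visible of it).
The state is a dict: "clock": time; "joint_pos": joint angles; "joint_vel": joint speeds; "tau": joint torques, N m; "tcp_pos": TCP position; "tcp_rot": TCP orientation; "force": force on the tool from outside, world axes, zero at the start; "wrist_torque": the same for the moment, N m; "grip_width": finger opening in m.
Only numpy, scipy, OpenCV 4.12 (cv2) and the standard library are available. Lean on these libraries where they do the work, as an engineer would, in place of code of your own. Each camera call takes 0.05 s, during which the arm holds its last target. There are 200 camera calls.

## Working session

There is one attempt and no reset: what is moved stays moved. The work goes in short steps, Python scripts to look and compute and a shell command to move; the robot and the scene stay as the last step left them, time stands still between calls to the robot, and variables do not carry over. Pictures are saved under pics/ and viewed, about 12 in all and at most 16, crops included, and the job is handed in when it is done.

```bash
mkdir -p pics; ls; python3 - <<'E'
from rig import bot
import cv2,numpy as np
s=bot.sense();print({k:np.round(v,3).tolist() for k,v in s.items()})
a=bot.snapshot("scene");b=bot.snapshot("side")
cv2.imwrite("pics/a.png",a);cv2.imwrite("pics/b.png",b)
for c in("scene","side"):
  m=bot.camera_model(c);print(c,{k:np.round(v,4).tolist() for k,v in m.items()})
  for t in["hood","tray","tray_grip","lemon_a","garlic_a","switchbox","guard_hinge","guard_grip","guard","mug","jar","saucer"]:
    print(t,[(np.round(d["point"]).tolist(),round(d["score"],2)) for d in bot.spot_in(c,t)])
m=bot.camera_model("wrist");print({k:np.round(v,4).tolist() for k,v in m.items()})
E
```

```text
pics
{'clock': 0.0, 'joint_pos': [67.205, 15.847, 86.293, 0.0, 77.962, -6.931], 'joint_vel': [0.041, 0.004, 0.095, -0.037, 0.084, 0.083], 'tau': [0.0, -40.457, -23.724, 0.07, 0.034, -0.0], 'tcp_pos': [0.157, 0.553, 0.404], 'tcp_rot': [-179.898, -0.012, 164.136], 'force': [-0.635, 0.392, 0.552], 'wrist_torque': [-0.035, -0.018, -0.037], 'grip_width': 0.094}
scene {'camera_matrix': [[357.1468, 0.0, 258.344], [0.0, 357.1468, 187.6676], [0.0, 0.0, 1.0]], 'k1': 0.0063, 'rvec': [2.0399, -0.6863, 0.348], 'tvec': [-0.3684, 0.239, 1.0588]}
hood [([198.0, 138.0], 0.57)]
tray [([208.0, 176.0], 0.7)]
tray_grip [([209.0, 175.0], 0.8)]
lemon_a [([243.0, 192.0], 0.64)]
garlic_a [([315.0, 260.0], 0.71), ([284.0, 228.0], 0.7), ([249.0, 206.0], 0.46)]
switchbox [([316.0, 270.0], 0.58), ([210.0, 176.0], 0.26)]
guard_hinge [([315.0, 265.0], 0.73)]
guard_grip [([314.0, 256.0], 0.95)]
guard [([317.0, 257.0], 0.73), ([209.0, 176.0], 0.56)]
mug [([285.0, 178.0], 0.57), ([242.0, 192.0], 0.49)]
jar [([308.0, 207.0], 0.87)]
saucer [([264.0, 176.0], 0.55)]
side {'camera_matrix': [[489.3846, 0.0, 256.2873], [0.0, 489.3846, 190.1469], [0.0, 0.0, 1.0]], 'k1': 0.0586, 'rvec': [0.4967, -2.4304, 1.5928], 'tvec': [0.4669, 0.1603, 1.3374]}
hood [([136.0, 306.0], 0.71), ([258.0, 225.0], 0.6)]
tray [([235.0, 271.0], 0.55), ([214.0, 201.0], 0.26)]
tray_grip [([230.0, 269.0], 0.56)]
lemon_a [([256.0, 226.0], 0.57)]
garlic_a [([277.0, 214.0], 0.78), ([291.0, 196.0], 0.73)]
switchbox [([308.0, 174.0], 0.89)]
guard_hinge [([308.0, 176.0], 0.67)]
guard_grip [([308.0, 164.0], 0.44)]
guard [([307.0, 163.0], 0.45)]
mug [([214.0, 201.0], 0.73)]
jar [([250.0, 184.0], 0.96)]
saucer [([197.0, 232.0], 0.83)]
{'camera_matrix': [[276.5279, 0.0, 259.9189], [0.0, 276.5279, 189.7176], [0.0, 0.0, 1.0]], 'k1': -0.0142, 'T_tool_cam': [[-0.0008, -0.971, -0.2393, 0.0687], [1.0, -0.0009, 0.0, -0.0001], [-0.0002, -0.2393, 0.971, 0.0204], [0.0, 0.0, 0.0, 1.0]]}
```

```bash
cat > h.py <<'E'
from rig import bot
import cv2,numpy as np
from scipy.spatial.transform import Rotation as R
def cam(c,s=None):
    m=bot.camera_model(c);K=np.array(m["camera_matrix"])
    if c=="wrist":
        s=s or bot.sense();T=np.eye(4);T[:3,:3]=R.from_euler("xyz",s["tcp_rot"],degrees=True).as_matrix();T[:3,3]=s["tcp_pos"]
        T=T@np.array(m["T_tool_cam"]);Rc=T[:3,:3].T;t=-Rc@T[:3,3]
    else: Rc=R.from_rotvec(m["rvec"]).as_matrix();t=np.array(m["tvec"])
    return K,np.array([m["k1"],0,0,0.]),Rc,t
def ray(C,p):
    K,d,Rc,t=C;u=cv2.undistortPoints(np.array([[p]],float),K,d)[0,0]
    return -Rc.T@t,Rc.T@np.array([u[0],u[1],1.])
def at_z(C,p,z):
    o,v=ray(C,p);return o+v*(z-o[2])/v[2]
def tri(obs):
    A=np.zeros((3,3));b=np.zeros(3);
    for C,p in obs:
        o,v=ray(C,p);v=v/np.linalg.norm(v);P=np.eye(3)-np.outer(v,v);A+=P;b+=P@o
    x=np.linalg.solve(A,b);return x
def proj(C,X):
    K,d,Rc,t=C;return cv2.projectPoints(np.atleast_2d(X).astype(float),cv2.Rodrigues(Rc)[0],t,K,d)[0][:,0]
def where():
    s=bot.sense();print("t",round(s["clock"],2),np.round(s["tcp_pos"],4),np.round(s["tcp_rot"],2),"g",round(s["grip_width"],4),"F",np.round(s["force"],1),"j",np.round(s["joint_pos"],0));return s
def totool(d,s=None): # world vector to tool axes
    s=s or bot.sense();return R.from_euler("xyz",s["tcp_rot"],degrees=True).inv().apply(d)
E
python3 - <<'E'
import cv2
a=cv2.imread("pics/a.png")[110:310,150:410];b=cv2.imread("pics/b.png")[130:384,60:400]
cv2.imwrite("pics/a1.png",cv2.resize(a,None,fx=3,fy=3,interpolation=2));cv2.imwrite("pics/b1.png",cv2.resize(b,None,fx=2.3,fy=2.3,interpolation=2))
from h import *
S,D=cam("scene"),cam("side")
for n,p,q in[("grip?",(209,176),(230,269)),("lemon",(243,192),(256,226)),("gA",(284,228),(291,196)),("gB",(249,206),(277,214)),("ggrip",(314,256),(308,164)),("mug",(285,178),(214,201)),("jar",(308,207),(250,184)),("saucer",(264,176),(197,232))]:
  x=tri([(S,p),(D,q)]);print(n,x.round(3),(proj(S,x)-p).round(0),(proj(D,x)-q).round(0))
E
```

```text
grip? [0.442 0.324 0.008] [[ 0. -0.]] [[0. 0.]]
lemon [0.464 0.109 0.023] [[-1.  1.]] [[-1. -1.]]
gA [ 0.448 -0.148  0.017] [[-1.  2.]] [[-2. -2.]]
gB [0.431 0.02  0.025] [[-0.  0.]] [[-0. -0.]]
ggrip [ 0.429 -0.323  0.056] [[ 3. -4.]] [[3. 3.]]
mug [0.625 0.055 0.049] [[-1.  1.]] [[-1. -1.]]
jar [ 0.58  -0.127  0.038] [[ 0. -0.]] [[0. 0.]]
saucer [0.617 0.179 0.005] [[-1.  1.]] [[-1. -1.]]
```

View pics/a1.png

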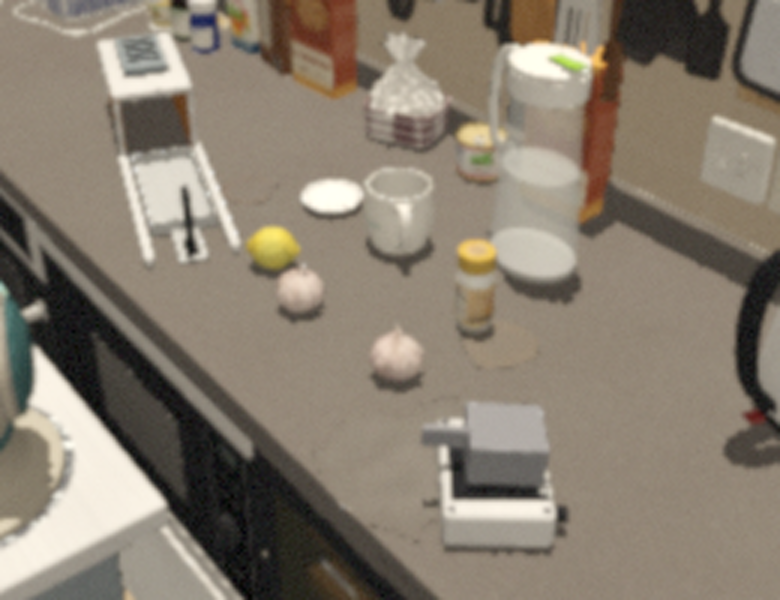

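View pics/b1.png

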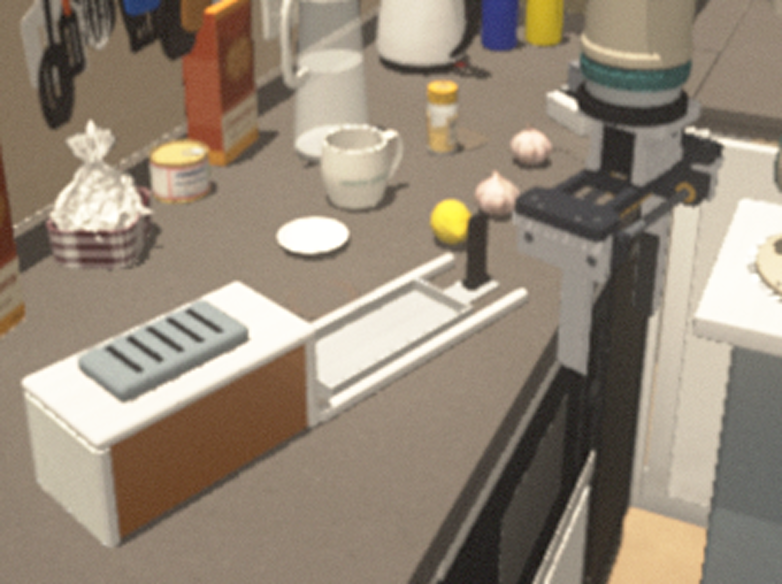

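```bash
python3 - <<'E'
from h import *
from scipy.optimize import least_squares
S,D=cam("scene"),cam("side")
a=lambda x,y:(150+x/3,110+y/3)
b=lambda x,y:(60+x/2.3,130+y/2.3)
H=[(S,a(115,97),(0,.059,.107)),(S,a(190,90),(0,-.059,.107)),(S,a(98,38),(.222,.059,.107)),(S,a(180,33),(.222,-.059,.107)),
(S,a(148,262),(-.305,.054,.007)),(S,a(236,245),(-.305,-.054,.007)),
(D,b(238,283),(0,-.059,.107)),(D,b(313,340),(0,.059,.107)),(D,b(22,383),(.222,-.059,.107)),(D,b(108,443),(.222,.059,.107)),
(D,b(453,257),(-.305,-.054,.014)),(D,b(525,292),(-.305,.054,.014))]
def fit(H,x0):
  def f(q):
    Rz=R.from_euler("z",q[2]).as_matrix()
    return np.concatenate([proj(C,Rz@np.array(X)+[q[0],q[1],0])[0]-p for C,p,X in H])
  r=least_squares(f,x0,loss="soft_l1");print(r.x[:2].round(4),np.degrees(r.x[2]).round(2));print(r.fun.reshape(-1,2).round(1).tolist());return r.x
h=fit(H,[.44,.4,1.57])
Rz=R.from_euler("z",h[2]).as_matrix()
for n,p,q in[("gtop",a(185,190),b(478,215))]:
  x=tri([(S,p),(D,q)]);print(n,x.round(3),"in hood",Rz.T@(x-[h[0],h[1],0]))
B=[(S,a(443,508),(-.05,-.065,.04)),(S,a(553,507),(.05,-.065,.04)),(S,a(446,546),(-.05,-.065,0)),(S,a(552,546),(.05,-.065,0)),(S,a(425,433),(-.069,0,.071))]
fit(B,[.48,-.32,0])
for n,p,z in[("lemon",(243,192),.025),("gA",(282.5,229.5),.025),("gB",(250,207),.025)]:print(n,at_z(S,p,z).round(3))
print("saucer",tri([(S,(261,175.5)),(D,(196,232.5))]).round(3))
E
```

```text
[0.4876 0.476 ] 69.87
[[-3.0, -1.0], [-1.2, -2.4], [-2.6, 0.4], [-5.8, -1.0], [-0.1, -0.2], [-1.7, 0.6], [0.2, -1.8], [3.0, -6.0], [-0.5, -1.6], [-3.6, 0.1], [-0.1, -1.7], [-0.6, -2.3]]
gtop [0.392 0.204 0.091] in hood [-0.28806206 -0.00380059  0.09057218]
[ 0.4062 -0.3397] -39.84
[[0.2, 0.5], [1.5, 1.9], [-1.3, -1.7], [0.5, -0.6], [-1.1, -0.2]]
lemon [0.468 0.11  0.025]
gA [ 0.442 -0.155  0.025]
gB [0.432 0.014 0.025]
saucer [0.612 0.19  0.007]
```

```bash
python3 -m creep '[[[-0.035,-0.032,0],0],[[-0.035,-0.032,0],0],[[-0.035,-0.032,0],0],[[-0.035,-0.032,0],0],[[-0.035,-0.032,0],0],[[-0.035,-0.032,0],0],[[-0.035,-0.032,0],0],[[-0.035,-0.032,0],0]]' 0.094; python3 -c "
from h import *
s=where();print(totool(np.array([.44,.09,.40])-s['tcp_pos']))"
```

```text
clock: 2.1
tcp_pos: [0.3612, 0.2253, 0.404]
tcp_rot: [179.6, 0.1, 164.9]
force: [0.8, 0.0, 0.6]
grip_width: 0.0941
t 2.1 [0.3612 0.2253 0.404 ] [1.7964e+02 1.5000e-01 1.6489e+02] g 0.0941 F [0.8 0.  0.6] j [ 22.   3. 103.   0.  74. -52.]
[-0.11130023 -0.11012753  0.00355889]
```

```bash
python3 -m creep '[[[-0.028,-0.028,0],0],[[-0.028,-0.028,0],0],[[-0.028,-0.028,0],0],[[-0.026,-0.026,0],0],[[0,0,0],0],[[0,0,0],0],[[0,0,0],0],[[0,0,0],0]]'; python3 - <<'E'
from h import *
s=where();im=bot.snapshot("wrist");cv2.imwrite("pics/w1.png",cv2.resize(im,(768,576),interpolation=2))
C=cam("wrist",s)
for t in["lemon_a","garlic_a","tray","tray_grip","guard_grip","jar"]:
  for d in bot.spot_in("wrist",t): print(t,np.round(d["point"]),round(d["score"],2),at_z(C,d["point"],.025).round(3))
E
```

```text
clock: 2.9
tcp_pos: [0.4424, 0.0806, 0.4049]
tcp_rot: [179.5, 0.4, 164.4]
force: [-0.7, 0.2, 0.6]
grip_width: 0.0942
t 2.9 [0.4424 0.0806 0.4049] [179.54   0.39 164.41] g 0.0942 F [-0.7  0.2  0.6] j [  1.   5. 100.   0.  74. -73.]
lemon_a [285. 178.] 0.97 [0.459 0.114 0.025]
garlic_a [101. 216.] 0.97 [ 0.441 -0.143  0.025]
garlic_a [216. 177.] 0.7 [0.433 0.026 0.025]
tray [435. 113.] 0.95 [0.429 0.317 0.025]
tray_grip [436. 116.] 0.79 [0.432 0.318 0.025]
guard_grip [279. 317.] 0.65 [0.664 0.051 0.025]
jar [144. 323.] 0.94 [ 0.619 -0.15   0.025]
```

View pics/w1.png

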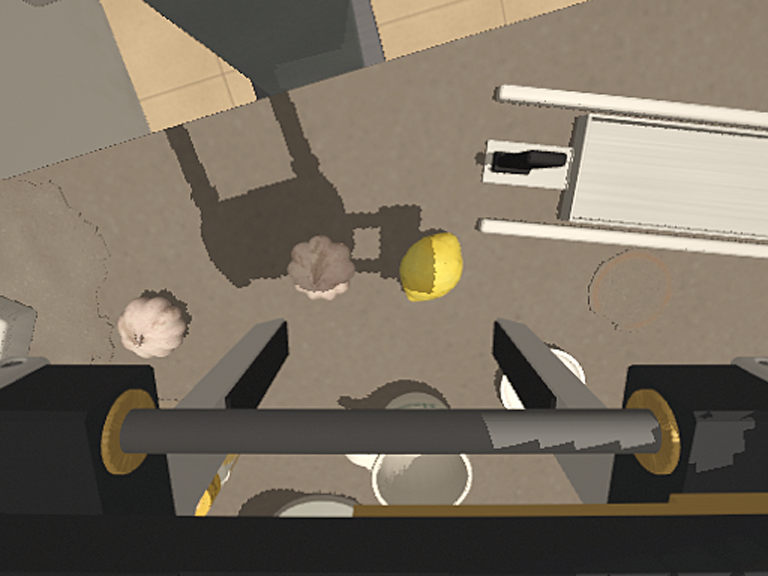

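```bash
cat >> h.py <<'E'
def lemon_pose(im,C,z=.025):
    hsv=cv2.cvtColor(im,cv2.COLOR_BGR2HSV);m=cv2.inRange(hsv,(22,130,60),(35,255,255))
    n,l,st,_=cv2.connectedComponentsWithStats(m);k=1+np.argmax(st[1:,4]);ys,xs=np.nonzero(l==k)
    (c,(w,h),a)=cv2.minAreaRect(np.column_stack([xs,ys]).astype(np.float32))
    P=np.array([at_z(C,p,z)[:2] for p in zip(xs[::3],ys[::3])]);mu=(P.max(0)+P.min(0))/2;e,v=np.linalg.eigh(np.cov(P.T))
    ax=v[:,1];s=P@ax;t=P@v[:,0];cen=ax*(s.max()+s.min())/2+v[:,0]*(t.max()+t.min())/2
    return cen,np.degrees(np.arctan2(ax[1],ax[0])),np.ptp(s),np.ptp(t)
E
python3 - <<'E'
from h import *
from scipy.optimize import least_squares
C=cam("wrist");im=cv2.resize(cv2.imread("pics/w1.png"),(512,384),interpolation=cv2.INTER_AREA)
print("lemon",lemon_pose(im,C))
for n,p in[("gB",(321,265)),("gA",(152,327))]:print(n,at_z(C,(p[0]/1.5,p[1]/1.5),.028).round(3))
# kerb ends
for n,p,z in[("kL",(500,86),.014),("kL2",(498,100),.014),("kR",(480,219),.014),("kR2",(482,231),.014),("tray nearL",(589,115),.02),("nearR",(571,219),.02),("kLfar",(768,114),.014),("kRfar",(768,240),.014),("gripbase",(487,162),.004)]:
  x=at_z(C,(p[0]/1.5,p[1]/1.5),z);Rz=R.from_euler("z",69.87,degrees=True).as_matrix();print(n,x.round(3),(Rz.T@(x-[.4876,.476,0])).round(3))
E
```

```text
lemon (array([0.46042259, 0.11620595]), np.float64(131.63359950490755), np.float64(0.06798681478937943), np.float64(0.05220155812494531))
gB [0.431 0.024 0.028]
gA [ 0.444 -0.142  0.028]
kL [0.33  0.209 0.014] [-0.305  0.056  0.014]
kL2 [0.34  0.205 0.014] [-0.305  0.045  0.014]
kR [0.432 0.169 0.014] [-0.307 -0.054  0.014]
kR2 [0.443 0.169 0.014] [-0.304 -0.064  0.014]
tray nearL [0.372 0.274 0.02 ] [-0.229  0.039  0.02 ]
nearR [0.453 0.245 0.02 ] [-0.229 -0.047  0.02 ]
kLfar [0.412 0.426 0.014] [-0.073  0.054  0.014]
kRfar [0.522 0.42  0.014] [-0.041 -0.051  0.014]
gripbase [0.387 0.188 0.004] [-0.305 -0.004  0.004]
```

```bash
cat >> h.py <<'E'
def go(x,y,z):  # tool-axes shift bringing the grasp point to world x,y,z
    s=where();Rt=R.from_euler("xyz",s["tcp_rot"],degrees=True);g=s["tcp_pos"]+Rt.apply([0,0,.18])
    print("grasp",g.round(4),"shift",Rt.inv().apply(np.array([x,y,z])-g).round(4));return s
E
python3 -m creep '[[[0,0,0.015],8.2],[[0,0,0.015],8.2],[[0,0,0.015],8.2],[[0,0,0.015],8.2],[[0,0,0],0],[[0,0,0],0],[[0,0,0],0],[[0,0,0],0]]' 0.08; python3 -c "
from h import *
go(.460,.116,.024)"
```

```text
clock: 4.05
tcp_pos: [0.4441, 0.0813, 0.3455]
tcp_rot: [179.2, 0.3, 130.8]
force: [0.1, -0.1, 0.1]
grip_width: 0.0801
t 4.05 [0.4441 0.0813 0.3455] [179.17   0.3  130.81] g 0.0801 F [ 0.1 -0.1  0.1] j [  1.   7. 106.   0.  65. -40.]
grasp [0.4467 0.0823 0.1656] shift [0.0176 0.03   0.1419]
```

```bash
python3 -m creep '[[[0.018,0.03,0],0],[[0,0,0.03],0],[[0,0,0.035],0],[[0,0,0.03],0],[[0,0,0.0],0],[[0,0,0],0],[[0,0,0],0],[[0,0,0],0]]'; python3 - <<'E'
from h import *
s=go(.460,.116,.024);C=cam("wrist",s);im=bot.snapshot("wrist");cv2.imwrite("pics/w2.png",im)
print(lemon_pose(im,C))
E
```

```text
clock: 4.85
tcp_pos: [0.4621, 0.1167, 0.2572]
tcp_rot: [178.3, 1.0, 131.1]
force: [-0.6, 0.0, -0.9]
grip_width: 0.0804
t 4.85 [0.4621 0.1167 0.2572] [178.25   0.98 131.15] g 0.0804 F [-0.6  0.  -0.9] j [  6.  15. 111.   0.  52. -36.]
grasp [0.4683 0.118  0.0773] shift [ 0.0049 -0.0092  0.053 ]
(array([0.45910767, 0.11620052]), np.float64(130.36319317527207), np.float64(0.0692504480694861), np.float64(0.05185495333377127))
```

View pics/w2.png

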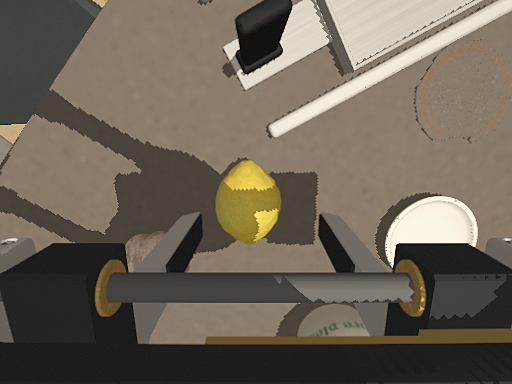

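```bash
python3 -m creep '[[[0.0055,-0.009,0.005],0],[[0,0,0.012],0],[[0,0,0.012],0],[[0,0,0.012],0],[[0,0,0.011],0],[[0,0,0],0],[[0,0,0],0],[[0,0,0],0]]'; python3 -c "
from h import *
go(.4595,.116,.024)"; python3 -m creep '[[[0,0,0],0],[[0,0,0],0],[[0,0,0],0],[[0,0,0],0],[[0,0,0],0],[[0,0,0],0],[[0,0,0],0],[[0,0,0],0]]' 0.03
```

```text
clock: 5.7
tcp_pos: [0.4499, 0.1145, 0.2072]
tcp_rot: [177.9, 1.2, 131.2]
force: [0.6, -0.2, 0.6]
grip_width: 0.0801
t 5.7 [0.4499 0.1145 0.2072] [177.94   1.21 131.15] g 0.0801 F [ 0.6 -0.2  0.6] j [  6.  18. 117.   0.  43. -36.]
grasp [0.4573 0.1159 0.0274] shift [-0.0013  0.0016  0.0035]
clock: 6.5
tcp_pos: [0.4504, 0.1146, 0.2089]
tcp_rot: [177.8, 1.3, 131.2]
force: [0.6, 0.4, 0.1]
grip_width: 0.0496
```

```bash
python3 -m creep '[[[0,0,-0.03],0],[[0,0,-0.04],0],[[0,0,-0.04],0],[[0,0,-0.015],0],[[0.03,0.028,0],0],[[0.033,0.03,0],0],[[0.033,0.03,0],0],[[0.033,0.03,0],0]]'; python3 -m creep '[[[0.033,0.03,0],0],[[0.03,0.028,0],0],[[0,0,0],8],[[0,0,0],8],[[0,0,0],8],[[0,0,0],8],[[0,0,0],8],[[0,0,0],8]]';python3 -c "
from h import *
s=go(.466,.4146,.12);print(s['tau'])
cv2.imwrite('pics/w3.png',bot.snapshot('wrist'))"
```

```text
clock: 7.3
tcp_pos: [0.4494, 0.2883, 0.3399]
tcp_rot: [177.9, 1.4, 130.5]
force: [0.8, 0.5, -0.4]
grip_width: 0.05
clock: 8.1
tcp_pos: [0.4502, 0.3849, 0.3364]
tcp_rot: [177.9, -0.6, 81.2]
force: [-0.2, 0.4, -1.4]
grip_width: 0.0505
t 8.1 [0.4502 0.3849 0.3364] [177.89  -0.62  81.2 ] g 0.0505 F [-0.2  0.4 -1.4] j [34. 19. 91. -1. 68. 43.]
grasp [0.4571 0.3857 0.1565] shift [0.0295 0.003  0.037 ]
[ 3.15199618e-02 -4.32269704e+01 -2.27846038e+01 -2.36597483e-02
 -2.24361001e-01 -1.19589038e+00]
```

View pics/w3.png

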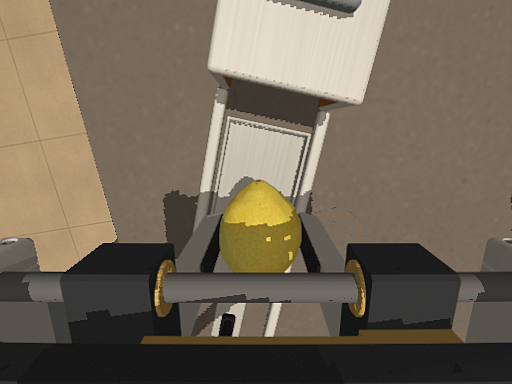

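```bash
python3 - <<'E'
from h import *
C=cam("wrist");Rz=R.from_euler("z",70.5,degrees=True).as_matrix()
for n,p,z in[("trayFL",(226,117),.02),("trayFR",(311,133),.02),("wallL low",(214,212),.02),("wallR",(298,210),.02),("kL far inner",(227,92),.014),("kL near inner",(207,213),.014),("kR near inner",(305,210),.014),("kR far inner",(319,113),.014),("roofL",(209,66),.107),("roofR",(361,103),.107)]:
  x=at_z(C,p,z);print(n,x.round(3),(Rz.T@(x-[.4876,.476,0])).round(3))
E
```

```text
trayFL [0.439 0.465 0.02 ] [-0.027  0.042  0.02 ]
trayFR [0.525 0.434 0.02 ] [-0.027 -0.049  0.02 ]
wallL low [0.407 0.366 0.02 ] [-0.131  0.039  0.02 ]
wallR [0.501 0.352 0.02 ] [-0.112 -0.054  0.02 ]
kL far inner [0.445 0.489 0.014] [-0.002  0.045  0.014]
kL near inner [0.398 0.364 0.014] [-0.135  0.047  0.014]
kR near inner [0.509 0.349 0.014] [-0.113 -0.063  0.014]
kR far inner [0.537 0.454 0.014] [-0.005 -0.054  0.014]
roofL [0.441 0.497 0.107] [0.004 0.051 0.107]
roofR [0.546 0.456 0.107] [ 0.    -0.062  0.107]
```

```bash
cat >> h.py <<'E'
H0=np.array([.4915,.4745,0]);HR=R.from_euler("z",70.5,degrees=True)
def hw(x,y,z): return HR.apply([x,y,z])+H0
E
python3 -m creep '[[[0,0,0],5.4],[[0,0,0],5.4],[[0.025,0,0],0],[[0,0,0.025],0],[[0,0,0.025],0],[[0,0,0.01],0],[[0,0,0],0],[[0,0,0],0]]';python3 -c "
from h import *
go(*hw(-.067,0,.042))"
```

```text
clock: 8.95
tcp_pos: [0.4611, 0.409, 0.2742]
tcp_rot: [178.1, -0.9, 70.7]
force: [-0.4, -0.3, -0.1]
grip_width: 0.0499
t 8.95 [0.4611 0.409  0.2742] [178.11  -0.88  70.69] g 0.0499 F [-0.4 -0.3 -0.1] j [35. 24. 93. -1. 61. 55.]
grasp [0.4676 0.4097 0.0943] shift [ 0.0013 -0.0009  0.0523]
```

```bash
python3 -m creep '[[[0.001,0,0.018],0],[[0,0,0.018],0],[[0,0,0.015],0],[[0,0,0],0],[[0,0,0],0],[[0,0,0],0],[[0,0,0],0],[[0,0,0],0]]';python3 -c "
from h import *
go(*hw(-.067,0,.042))"
```

```text
clock: 9.75
tcp_pos: [0.4662, 0.4119, 0.232]
tcp_rot: [177.5, -1.7, 70.9]
force: [0.5, -1.4, -1.1]
grip_width: 0.0499
t 9.75 [0.4662 0.4119 0.232 ] [177.54  -1.66  70.86] g 0.0499 F [ 0.5 -1.4 -1.1] j [35. 27. 95. -1. 55. 55.]
grasp [0.4753 0.4143 0.0523] shift [-0.0051 -0.0053  0.0099]
```

```bash
python3 -m creep '[[[-0.005,-0.005,0.005],0],[[0,0,0.005],0],[[0,0,0],0],[[0,0,0],0],[[0,0,0],0],[[0,0,0],0],[[0,0,0],0],[[0,0,0],0]]';python3 -c "
from h import *
go(*hw(-.067,0,.042))"
```

```text
clock: 10.55
tcp_pos: [0.4599, 0.4087, 0.2214]
tcp_rot: [177.5, -1.7, 70.9]
force: [0.3, 0.4, -1.2]
grip_width: 0.05
t 10.55 [0.4599 0.4087 0.2214] [177.51  -1.7   70.88] g 0.05 F [ 0.3  0.4 -1.2] j [35. 27. 97. -1. 53. 55.]
grasp [0.469  0.4112 0.0417] shift [ 0.0002  0.0001 -0.0003]
```

```bash
python3 -m creep '[[[0,0,0],0],[[0,0,0],0],[[0,0,0],0],[[0,0,-0.02],0],[[0,0,-0.04],0],[[0,0,-0.04],0],[[0,0,-0.02],0],[[-0.03,0.0,0],0]]' 0.066;python3 -m creep '[[[-0.045,0.011,0],0],[[-0.045,0.011,0],0],[[-0.045,0.011,0],0],[[-0.045,0.011,0],0],[[-0.045,0.011,0],0],[[-0.045,0.011,0],0],[[-0.03,0.008,0],0],[[0,0,0],0]]' 0.08;python3 - <<'E'
from h import *
s=go(.431,.024,.026)
C=cam("wrist",s);im=bot.snapshot("wrist");cv2.imwrite("pics/w4.png",im)
for t in["lemon_a","garlic_a"]:
  for d in bot.spot_in("wrist",t): print(t,np.round(d["point"]),round(d["score"],2),at_z(C,d["point"],.028).round(3))
E
```

```text
clock: 11.35
tcp_pos: [0.4452, 0.3806, 0.3445]
tcp_rot: [177.5, -1.8, 71.0]
force: [-0.2, -1.4, -0.5]
grip_width: 0.066
clock: 12.15
tcp_pos: [0.4149, 0.0621, 0.3409]
tcp_rot: [176.9, -2.1, 71.2]
force: [1.0, 0.7, 0.1]
grip_width: 0.0801
t 12.15 [0.4149 0.0621 0.3409] [176.9   -2.07  71.21] g 0.0801 F [1.  0.7 0.1] j [ -1.   4. 111.   1.  61.  17.]
grasp [0.4262 0.0651 0.1613] shift [-0.0422  0.0105  0.1346]
garlic_a [271. 222.] 0.86 [0.434 0.026 0.028]
garlic_a [319. 330.] 0.63 [ 0.446 -0.128  0.028]
```

View pics/w4.png

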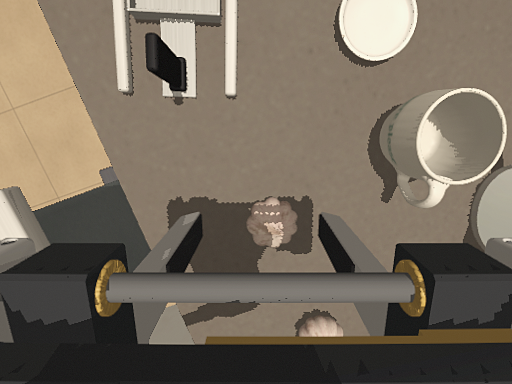

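```bash
python3 -m creep '[[[-0.039,0.012,0],0],[[0,0,0.02],0],[[0,0,0.025],0],[[0,0,0.025],0],[[0,0,0.015],0],[[0,0,0],0],[[0,0,0],0],[[0,0,0],0]]';python3 -c "
from h import *
go(.433,.0255,.026)"
```

```text
clock: 13.1
tcp_pos: [0.4247, 0.0344, 0.255]
tcp_rot: [176.5, -2.5, 72.4]
force: [-0.1, 0.6, 0.4]
grip_width: 0.0799
t 13.1 [0.4247 0.0344 0.255 ] [176.51  -2.5   72.38] g 0.0799 F [-0.1  0.6  0.4] j [ -6.  11. 118.   2.  47.  11.]
grasp [0.4375 0.0385 0.0755] shift [-0.0159 -0.0033  0.0487]
```

```bash
python3 -m creep '[[[-0.016,-0.003,0.005],0],[[0,0,0.011],0],[[0,0,0.011],0],[[0,0,0.011],0],[[0,0,0.009],0],[[0,0,0],0],[[0,0,0],0],[[0,0,0],0]]';python3 - <<'E'
from h import *
s=go(.433,.0255,.026)
C=cam("wrist",s);im=bot.snapshot("wrist")
for d in bot.spot_in("wrist","garlic_a"): print(np.round(d["point"]),round(d["score"],2),at_z(C,d["point"],.03).round(3))
E
```

```text
clock: 13.9
tcp_pos: [0.4246, 0.0225, 0.2127]
tcp_rot: [175.5, -2.7, 72.7]
force: [-0.8, 0.2, -0.5]
grip_width: 0.0802
t 13.9 [0.4246 0.0225 0.2127] [175.54  -2.71  72.67] g 0.0802 F [-0.8  0.2 -0.5] j [ -7.  14. 122.   3.  39.   8.]
grasp [0.4405 0.0264 0.0335] shift [-0.0035 -0.0075  0.0068]
[251. 236.] 0.97 [0.435 0.027 0.03 ]
```

```bash
python3 -m creep '[[[-0.001,-0.005,0.004],0],[[0,0,0.003],0],[[0,0,0],0],[[0,0,0],0],[[0,0,0],0],[[0,0,0],0],[[0,0,0],0],[[0,0,0],0]]';python3 -m creep '[[[0,0,0],0],[[0,0,0],0],[[0,0,0],0],[[0,0,0],0],[[0,0,0],0],[[0,0,-0.01],0],[[0,0,-0.02],0],[[0,0,-0.03],0]]' 0.04;python3 -c "
from h import *
go(*hw(-.135,0,.15))"
```

```text
clock: 14.8
tcp_pos: [0.4199, 0.0232, 0.2052]
tcp_rot: [175.5, -2.7, 72.7]
force: [-0.1, -0.4, -0.0]
grip_width: 0.0802
clock: 15.6
tcp_pos: [0.4129, 0.022, 0.2644]
tcp_rot: [176.0, -2.6, 72.6]
force: [0.3, 0.1, 0.2]
grip_width: 0.0537
t 15.6 [0.4129 0.022  0.2644] [176.01  -2.62  72.63] g 0.0537 F [0.3 0.1 0.2] j [ -8.   9. 119.   3.  48.   8.]
grasp [0.4273 0.0261 0.085 ] shift [ 0.3149 -0.0739 -0.0559]
```

```bash
python3 -m creep '[[[0,0,-0.03],0],[[0,0,-0.03],0],[[0.045,-0.011,0],0],[[0.045,-0.011,0],0],[[0.045,-0.011,0],0],[[0.045,-0.011,0],0],[[0.045,-0.011,0],0],[[0.045,-0.01,0],0]]';python3 -m creep '[[[0.02,-0.005,0],0.5],[[0,0,0],0.5],[[0,0,0],0.5],[[0,0,0],0],[[0,0,0],0],[[0,0,0],0],[[0,0,0],0],[[0,0,0],0]]';python3 -c "
from h import *
go(*hw(-.135,0,.043));C=cam('wrist');im=bot.snapshot('wrist');cv2.imwrite('pics/w5.png',im);print(lemon_pose(im,C,.03),HR.inv().apply(np.r_[lemon_pose(im,C,.03)[0],0]-H0))"
```

```text
clock: 16.4
tcp_pos: [0.429, 0.3, 0.3461]
tcp_rot: [175.0, -2.9, 71.7]
force: [0.8, -0.5, 0.0]
grip_width: 0.0538
clock: 17.2
tcp_pos: [0.4295, 0.3217, 0.3491]
tcp_rot: [175.0, -3.1, 70.3]
force: [0.4, -0.4, -0.3]
grip_width: 0.0537
t 17.2 [0.4295 0.3217 0.3491] [175.    -3.06  70.29] g 0.0537 F [ 0.4 -0.4 -0.3] j [30. 13. 98. -2. 63. 51.]
grasp [0.4475 0.3254 0.17  ] shift [ 0.0134 -0.0195  0.1267]
(array([0.47022763, 0.41223989]), np.float64(69.33976412407215), np.float64(0.06823332474856525), np.float64(0.04858794145913231)) [-0.06578983 -0.00073063  0.        ]
```

View pics/w5.png

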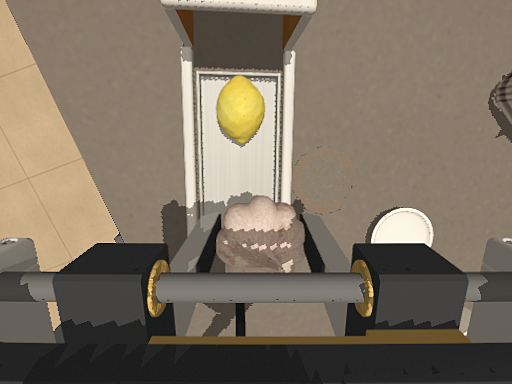

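```bash
python3 -m creep '[[[0.013,-0.02,0],0],[[0,0,0.045],0],[[0,0,0.04],0],[[0,0,0],0],[[0,0,0],0],[[0,0,0],0],[[0,0,0],0],[[0,0,0],0]]';python3 -c "
from h import *
go(*hw(-.134,0,.046))"
```

```text
clock: 18.05
tcp_pos: [0.4265, 0.3439, 0.2687]
tcp_rot: [174.5, -3.7, 70.2]
force: [0.8, 0.8, -0.9]
grip_width: 0.0538
t 18.05 [0.4265 0.3439 0.2687] [174.51  -3.67  70.2 ] g 0.0538 F [ 0.8  0.8 -0.9] j [ 32.  18. 104.  -3.  52.  54.]
grasp [0.4466 0.3489 0.0899] shift [-0.0034 -0.0038  0.0436]
```

```bash
python3 -m creep '[[[-0.004,-0.004,0.02],0],[[0,0,0.018],0],[[0,0,0],0],[[0,0,0],0],[[0,0,0],0],[[0,0,0],0],[[0,0,0],0],[[0,0,0],0]]';python3 -c "
from h import *
go(*hw(-.134,0,.046))"
```

```text
clock: 18.85
tcp_pos: [0.4282, 0.3442, 0.2384]
tcp_rot: [173.9, -4.4, 70.2]
force: [-0.2, -0.1, -1.1]
grip_width: 0.0535
t 18.85 [0.4282 0.3442 0.2384] [173.9   -4.44  70.24] g 0.0535 F [-0.2 -0.1 -1.1] j [ 32.  20. 106.  -3.  46.  54.]
grasp [0.4509 0.3508 0.0599] shift [-0.0049 -0.0044  0.0132]
```

```bash
python3 -m creep '[[[-0.005,-0.004,0.007],0],[[0,0,0.006],0],[[0,0,0],0],[[0,0,0],0],[[0,0,0],0],[[0,0,0],0],[[0,0,0],0],[[0,0,0],0]]';python3 -c "
from h import *
go(*hw(-.134,0,.046))"
```

```text
clock: 19.65
tcp_pos: [0.424, 0.341, 0.2233]
tcp_rot: [173.9, -4.4, 70.2]
force: [0.2, -0.4, -1.0]
grip_width: 0.0538
t 19.65 [0.424  0.341  0.2233] [173.92  -4.41  70.24] g 0.0538 F [ 0.2 -0.4 -1. ] j [ 32.  21. 108.  -3.  44.  54.]
grasp [0.4466 0.3476 0.0449] shift [ 0.0007  0.0001 -0.0011]
```

```bash
python3 -m creep '[[[0,0,0],0],[[0,0,0],0],[[0,0,0],0],[[0,0,0],0],[[0,0,-0.015],0],[[0,0,0],0],[[0,0,-0.015],0],[[0,0,0],0]]' 0.075|grep rot;python3 -m creep '[[[0,0,-0.05],0],[[0,0,0],0],[[0,0,0],0],[[0,0,-0.04],0],[[0,0,0],0],[[0,0,0],0],[[0,0,0],0],[[0,0,0],0]]'|grep -A1 pos; python3 -m creep '[[[-0.045,0,0],0],[[-0.045,0,0],0],[[-0.045,0,0],0],[[-0.045,0,0],0],[[0,0,0],0],[[0,0,0],0],[[0,0,0],0],[[0,0,0],0]]'|grep -A1 pos; python3 - <<'E'
from h import *
s=go(.444,-.142,.026)
C=cam("wrist",s);im=bot.snapshot("wrist");cv2.imwrite("pics/w6.png",im)
for t in["lemon_a","garlic_a"]:
  for d in bot.spot_in("wrist",t): x=at_z(C,d["point"],.028);print(t,np.round(d["point"]),round(d["score"],2),x.round(3),HR.inv().apply(x-H0).round(3))
im=bot.snapshot("scene")
for d in bot.spot_in("scene","garlic_a"): x=at_z(cam("scene"),d["point"],.028);print(t,np.round(d["point"]),round(d["score"],2),x.round(3),HR.inv().apply(x-H0).round(3))
E
```

```text
tcp_rot: [173.9, -4.4, 70.2]
tcp_pos: [0.4085, 0.3359, 0.3344]
tcp_rot: [174.4, -3.8, 70.2]
tcp_pos: [0.3464, 0.1636, 0.3156]
tcp_rot: [174.7, -3.6, 70.3]
t 22.05 [0.3464 0.1636 0.3156] [174.71  -3.57  70.27] g 0.0751 F [ 1.1 -0.5  0.6] j [ 15.   2. 118.  -0.  54.  35.]
grasp [0.3658 0.1685 0.1368] shift [-0.2722  0.169   0.11  ]
garlic_a [270.  10.] 0.95 [0.444 0.326 0.028] [-0.156 -0.005  0.028]
garlic_a [208. 171.] 0.69 [0.443 0.334 0.028] [-0.149 -0.001  0.028]
garlic_a [281. 229.] 0.64 [ 0.438 -0.154  0.028] [-0.61  -0.159  0.028]
```

View pics/w6.png

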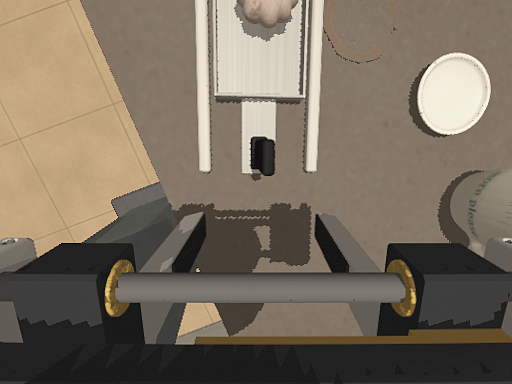

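```bash
python3 -m creep '[[[-0.04,0.025,0],0],[[-0.04,0.025,0],0],[[-0.04,0.025,0],0],[[-0.04,0.025,0],0],[[-0.04,0.025,0],0],[[-0.04,0.025,0],0],[[0,0,-0.045],0],[[0,0,0],0]]' 0.085 |grep -A1 pos;python3 -m creep '[[[-0.03,0.02,0],0],[[0,0,0],0],[[0,0,0],0],[[0,0,-0.04],0],[[0,0,0],0],[[0,0,0],0],[[0,0,0],0],[[0,0,0],0]]'; python3 - <<'E'
from h import *
s=go(.438,-.150,.07)
C=cam("wrist",s);im=bot.snapshot("wrist");cv2.imwrite("pics/w7.png",im)
for t in["garlic_a","jar","guard_grip","switchbox"]:
  for d in bot.spot_in("wrist",t): x=at_z(C,d["point"],.028);print(t,np.round(d["point"]),round(d["score"],2),x.round(3))
E
```

```text
tcp_pos: [0.4089, -0.1221, 0.3599]
tcp_rot: [174.5, -3.7, 71.1]
clock: 23.9
tcp_pos: [0.4129, -0.1543, 0.3973]
tcp_rot: [174.9, -3.9, 71.4]
force: [0.2, 0.1, -0.6]
grip_width: 0.085
t 23.9 [ 0.4129 -0.1543  0.3973] [174.87  -3.86  71.45] g 0.085 F [ 0.2  0.1 -0.6] j [-32.   3. 104.   5.  69. -15.]
grasp [ 0.432  -0.148   0.2184] shift [-0.01   -0.0069  0.1481]
garlic_a [251. 178.] 0.94 [ 0.441 -0.139  0.028]
jar [361. 135.] 0.57 [ 0.595 -0.134  0.028]
jar [274. 326.] 0.46 [ 0.401 -0.352  0.028]
guard_grip [276. 326.] 0.55 [ 0.405 -0.353  0.028]
guard_grip [331.   7.] 0.24 [0.6   0.024 0.028]
switchbox [268. 319.] 0.82 [ 0.396 -0.339  0.028]
```

View pics/w7.png

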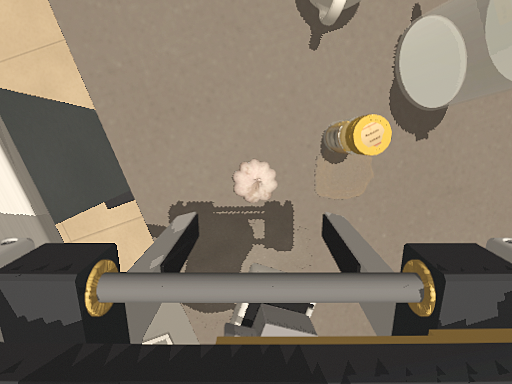

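```bash
python3 -m creep '[[[0.005,0.0,0.01],0],[[0,0,0.01],0],[[0,0,0.01],0],[[0,0,0.01],0],[[0,0,0.01],0],[[0,0,0.01],0],[[0,0,0.01],0],[[0,0,0.01],0]]'|grep -A1 pos; python3 -m creep '[[[0,0,0.02],0],[[0,0,0],0],[[0,0,0.02],0],[[0,0,0],0],[[0,0,0.02],0],[[0,0,0],0],[[0,0,0],0],[[0,0,0],0]]'|grep -A1 pos;python3 -c "
from h import *
go(.441,-.139,.026)"
```

```text
tcp_pos: [0.424, -0.1469, 0.3113]
tcp_rot: [174.9, -3.9, 71.4]
tcp_pos: [0.4324, -0.1459, 0.253]
tcp_rot: [174.6, -3.8, 71.4]
t 25.75 [ 0.4324 -0.1459  0.253 ] [174.56  -3.8   71.39] g 0.085 F [-0.3  0.3 -0.8] j [-29.  13. 115.   6.  47. -15.]
grasp [ 0.4523 -0.1401  0.0742] shift [-0.0058 -0.0156  0.0466]
```

```bash
python3 -m creep '[[[-0.003,-0.008,0.005],0],[[-0.003,-0.008,0.005],0],[[0,0,0.008],0],[[0,0,0.009],0],[[0,0,0.008],0],[[0,0,0.005],0],[[0,0,0],0],[[0,0,0],0]]'|grep -A1 pos; python3 - <<'E'
from h import *
s=go(.441,-.139,.026)
C=cam("wrist",s);im=bot.snapshot("wrist")
for d in bot.spot_in("wrist","garlic_a"): x=at_z(C,d["point"],.03);print(np.round(d["point"]),round(d["score"],2),x.round(3))
E
```

```text
tcp_pos: [0.419, -0.1454, 0.2093]
tcp_rot: [174.4, -3.8, 71.4]
t 26.55 [ 0.419  -0.1454  0.2093] [174.4   -3.76  71.37] g 0.0848 F [0.3 0.4 0.6] j [-30.  16. 120.   8.  40. -17.]
grasp [ 0.4393 -0.1399  0.0305] shift [0.0011 0.0008 0.0047]
[268. 233.] 0.67 [ 0.445 -0.14   0.03 ]
```

```bash
python3 -m creep '[[[0.001,0.002,0.005],0],[[0,0,0],0],[[0,0,0],0],[[0,0,0],0],[[0,0,0],0],[[0,0,0],0],[[0,0,0],0],[[0,0,0],0]]' 0.085|grep -A1 pos;python3 -m creep '[[[0,0,0],0],[[0,0,0],0],[[0,0,0],0],[[0,0,0],0],[[0,0,0],0],[[0,0,-0.05],0],[[0,0,0],0],[[0,0,0],0]]' 0.04; python3 -m creep '[[[0,0,-0.05],0],[[0,0,0],0],[[0,0,-0.05],0],[[0,0,0],0],[[0,0,-0.05],0],[[0,0,0],0],[[0,0,-0.05],0],[[0,0,0],0]]';python3 -c "
from h import *
go(*hw(-.24,0,.17))"
```

```text
tcp_pos: [0.4225, -0.1451, 0.2054]
tcp_rot: [174.2, -3.7, 71.4]
clock: 28.25
tcp_pos: [0.4166, -0.1467, 0.255]
tcp_rot: [174.4, -3.8, 71.4]
force: [-0.3, -0.1, -1.2]
grip_width: 0.055
clock: 29.05
tcp_pos: [0.3927, -0.151, 0.4344]
tcp_rot: [175.7, -4.1, 71.3]
force: [0.1, -0.3, -0.7]
grip_width: 0.0548
t 29.05 [ 0.3927 -0.151   0.4344] [175.74  -4.1   71.3 ] g 0.0548 F [ 0.1 -0.3 -0.7] j [-33.   0. 101.   5.  76. -15.]
grasp [ 0.4094 -0.1432  0.2554] shift [ 0.3643 -0.1316  0.1023]
```

```bash
python3 -m creep '[[[0.045,-0.016,0],0],[[0.045,-0.016,0],0],[[0.045,-0.016,0],0],[[0.045,-0.016,0],0],[[0.045,-0.016,0],0],[[0.045,-0.016,0],0],[[0.045,-0.016,0],0],[[0.03,-0.012,0],0]]'; python3 -m creep '[[[0,0,-0.05],0],[[0,0,0],0],[[0,0,-0.04],0],[[0,0,0],0],[[0,0,0],0],[[0,0,0],0],[[0,0,0],0],[[0,0,0],0]]';python3 - <<'E'
from h import *
s=go(*hw(-.24,0,.17))
C=cam("wrist",s);im=bot.snapshot("wrist");cv2.imwrite("pics/w8.png",im)
print(HR.inv().apply(np.r_[lemon_pose(im,C,.03)[0],0]-H0))
for t in["garlic_a","tray"]:
  for d in bot.spot_in("wrist",t): x=at_z(C,d["point"],.032);print(t,np.round(d["point"]),round(d["score"],2),x.round(3),HR.inv().apply(x-H0).round(3))
E
```

```text
clock: 29.85
tcp_pos: [0.3893, 0.2237, 0.4341]
tcp_rot: [176.5, -3.8, 70.5]
force: [0.1, -0.7, -0.4]
grip_width: 0.0549
clock: 30.65
tcp_pos: [0.382, 0.2257, 0.5071]
tcp_rot: [177.9, -2.8, 71.0]
force: [-0.1, 0.3, -0.1]
grip_width: 0.0551
t 30.65 [0.382  0.2257 0.5071] [177.87  -2.84  70.99] g 0.0551 F [-0.1  0.3 -0.1] j [21.  1. 91.  1. 85. 40.]
grasp [0.3912 0.232  0.3274] shift [0.0141 0.0079 0.1587]
[-0.0663061  -0.00097553  0.        ]
garlic_a [267.  96.] 0.85 [0.453 0.342 0.032] [-0.137 -0.008  0.032]
garlic_a [259. 237.] 0.7 [0.364 0.123 0.032] [-0.374  0.003  0.032]
tray [256. 114.] 0.7 [0.428 0.32  0.032] [-0.167  0.008  0.032]
```

View pics/w8.png

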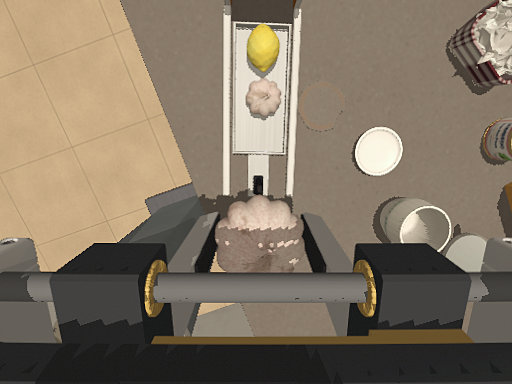

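```bash
python3 -m creep '[[[0.025,0.0,0],0],[[0.025,0,0],0],[[0,0,0.012],0],[[0,0,0.012],0],[[0,0,0.012],0],[[0,0,0.012],0],[[0,0,0.012],0],[[0,0,0.012],0]]'|grep -A1 pos; python3 -m creep '[[[0,0,0.012],0],[[0,0,0.012],0],[[0,0,0.012],0],[[0,0,0.012],0],[[0,0,0.012],0],[[0,0,0.012],0],[[0,0,0.012],0],[[0,0,0.012],0]]'|grep -A1 pos;python3 -c "
from h import *
go(*hw(-.198,0,.048))"
```

```text
tcp_pos: [0.4014, 0.2737, 0.4337]
tcp_rot: [177.7, -2.7, 70.9]
tcp_pos: [0.4016, 0.2694, 0.3278]
tcp_rot: [178.0, -2.1, 70.8]
t 32.4 [0.4016 0.2694 0.3278] [178.01  -2.15  70.75] g 0.0549 F [-0.4  0.5 -0.4] j [ 26.  11. 105.   0.  61.  45.]
grasp [0.4098 0.2737 0.148 ] shift [0.0148 0.0066 0.101 ]
```

```bash
python3 -m creep '[[[0.007,0.003,0.01],0],[[0.007,0.003,0.01],0],[[0,0,0.012],0],[[0,0,0.012],0],[[0,0,0.012],0],[[0,0,0.012],0],[[0,0,0],0],[[0,0,0],0]]'|grep -A1 pos;python3 -c "
from h import *
go(*hw(-.198,0,.046))"
```

```text
tcp_pos: [0.417, 0.2828, 0.2536]
tcp_rot: [178.1, -2.0, 70.7]
t 33.2 [0.417  0.2828 0.2536] [178.07  -2.02  70.7 ] g 0.0547 F [ 1.1 -0.3 -0.5] j [ 26.  17. 109.   0.  52.  46.]
grasp [0.4249 0.2867 0.0738] shift [ 0.0003 -0.0008  0.0278]
```

```bash
python3 -m creep '[[[0,-0.001,0.01],0],[[0,0,0.01],0],[[0,0,0.007],0],[[0,0,0],0],[[0,0,0],0],[[0,0,0],0],[[0,0,0],0],[[0,0,0],0]]'|grep -A1 pos;python3 -c "
from h import *
go(*hw(-.198,0,.046))"
```

```text
tcp_pos: [0.4182, 0.2843, 0.2258]
tcp_rot: [177.9, -2.2, 70.7]
t 34.0 [0.4182 0.2843 0.2258] [177.92  -2.17  70.71] g 0.0548 F [ 0.6 -0.4 -1. ] j [ 26.  19. 111.   0.  47.  46.]
grasp [0.4266 0.2886 0.046 ] shift [-0.0011 -0.0009 -0.0001]
```

```bash
python3 -m creep '[[[0,0,0],0],[[0,0,0],0],[[0,0,0],0],[[0,0,-0.03],0],[[0,0,0],0],[[0,0,-0.05],0],[[0,0,0],0],[[0,0,-0.05],0]]' 0.075|grep -A1 pos;python3 -m creep '[[[-0.045,0,0],0],[[-0.045,0,0],0],[[0,0,-0.05],0],[[0,0,0],0],[[0,0,0],0],[[0,0,0],0],[[0,0,0],0],[[0,0,0],0]]' 0.06|grep -A1 pos;python3 - <<'E'
from h import *
s=go(*hw(-.285,0,.08))
C=cam("wrist",s);im=bot.snapshot("wrist");cv2.imwrite("pics/w9.png",im)
print(HR.inv().apply(np.r_[lemon_pose(im,C,.03)[0],0]-H0))
for t in["garlic_a","tray_grip"]:
  for d in bot.spot_in("wrist",t): x=at_z(C,d["point"],.032);print(t,np.round(d["point"]),round(d["score"],2),x.round(3),HR.inv().apply(x-H0).round(3))
print(proj(C,hw(-.286,0,.094)))
E
```

```text
tcp_pos: [0.4104, 0.2802, 0.3445]
tcp_rot: [178.5, -1.6, 70.7]
tcp_pos: [0.3752, 0.1916, 0.3888]
tcp_rot: [178.7, -1.5, 70.8]
t 35.6 [0.3752 0.1916 0.3888] [178.69  -1.49  70.78] g 0.0602 F [ 0.4 -1.2 -0.4] j [ 17.   2. 105.   0.  70.  36.]
grasp [0.3807 0.1946 0.2089] shift [0.0124 0.0082 0.1295]
[-0.09818885  0.00018536  0.        ]
garlic_a [272.  40.] 0.68 [0.451 0.342 0.032] [-0.138 -0.006  0.032]
garlic_a [273.  90.] 0.64 [0.436 0.292 0.032] [-0.191 -0.009  0.032]
garlic_a [268.   3.] 0.62 [0.459 0.38  0.032] [-0.1   -0.001  0.032]
tray_grip [252.  80.] 0.62 [0.416 0.31  0.032] [-0.181  0.016  0.032]
[[267.97954531 179.672949  ]]
```

View pics/w9.png

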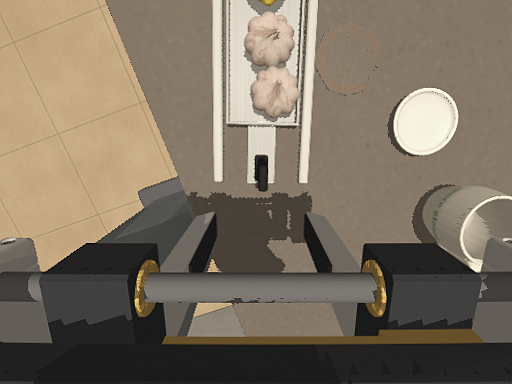

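```bash
python3 - <<'E'
from h import *
C=cam("wrist")
print(proj(C,[hw(-.305,.049,.014),hw(-.305,-.049,.014),hw(-.231,.045,.02),hw(-.231,-.045,.02)]))
for p,z in[((221,182),.014),((301,184),.014),((228,123),.02),((299,127),.02),((262,186),.094)]:
  print(p,HR.inv().apply(at_z(C,p,z)-H0).round(4))
E
```

```text
[[227.27716143 183.06329574]
 [301.86088223 182.97015276]
 [228.80471683 124.97846214]
 [301.57118961 125.26361758]]
(221, 182) [-0.3036  0.0572  0.014 ]
(301, 184) [-0.3064 -0.0479  0.014 ]
(228, 123) [-0.2286  0.0459  0.02  ]
(299, 127) [-0.2331 -0.0419  0.02  ]
(262, 186) [-0.2927  0.0061  0.094 ]
```

```bash
sed -i 's/"z",70.5/"z",69.8/' h.py; python3 -c "
from h import *
go(*hw(-.286,.001,.08))"; python3 -m creep '[[[0.006,0.0,0.01],0.5],[[0.005,0,0.01],0],[[0,0,0.012],0],[[0,0,0.012],0],[[0,0,0.012],0],[[0,0,0.012],0],[[0,0,0.0],0],[[0,0,0],0]]'|grep -A1 pos;python3 -c "
from h import *
go(*hw(-.286,.001,.08));C=cam('wrist');cv2.imwrite('pics/w10.png',bot.snapshot('wrist'));print(proj(C,[hw(-.286,0,.094),hw(-.286,0,.08)]))"
```

```text
t 35.75 [0.3751 0.1915 0.389 ] [178.69  -1.49  70.77] g 0.0599 F [-0.4 -0.3 -0. ] j [ 17.   2. 105.   0.  70.  36.]
grasp [0.3806 0.1945 0.2091] shift [0.0116 0.0038 0.1295]
tcp_pos: [0.3816, 0.2064, 0.3132]
tcp_rot: [178.9, -1.4, 70.3]
t 36.55 [0.3816 0.2064 0.3132] [178.94  -1.38  70.31] g 0.0599 F [-0.7  0.7 -0.1] j [ 19.   8. 111.   0.  59.  38.]
grasp [0.3861 0.2093 0.1333] shift [-0.0021  0.0053  0.0533]
[[268.30371486 217.46071271]
 [267.45171778 212.05600845]]
```

View pics/w10.png

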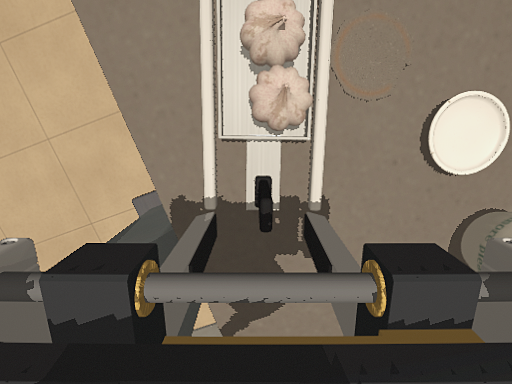

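```bash
python3 -m creep '[[[-0.002,0.003,0.01],0.3],[[0,0,0.01],0],[[0,0,0.011],0],[[0,0,0.011],0],[[0,0,0.009],0],[[0,0,0],0],[[0,0,0.0],0],[[0,0,0],0]]'|grep -A1 pos;python3 -c "
from h import *
go(*hw(-.286,.002,.08))";python3 -m creep '[[[0,0,0],0],[[0,0,0],0],[[0,0,0],0],[[0,0,0],0],[[0,0,0],0],[[0,0,0],0],[[0,0,0],0],[[0,0,0],0]]' 0.0;python3 -c "
from h import *
s=go(*hw(-.045,0,.08));g=s['tcp_pos']+R.from_euler('xyz',s['tcp_rot'],degrees=True).apply([0,0,.18]);print(HR.inv().apply(g-H0))"
```

```text
tcp_pos: [0.3862, 0.2041, 0.2594]
tcp_rot: [178.8, -1.5, 69.9]
t 37.4 [0.3862 0.2041 0.2594] [178.79  -1.51  69.93] g 0.0597 F [ 0.3 -0.7  0.1] j [ 19.  12. 116.   1.  51.  38.]
grasp [0.3914 0.2073 0.0795] shift [-0.0006 -0.0003 -0.0006]
clock: 38.2
tcp_pos: [0.3862, 0.2045, 0.2613]
tcp_rot: [178.8, -1.6, 69.9]
force: [-0.0, -0.0, 3.1]
grip_width: 0.01
t 38.2 [0.3862 0.2045 0.2613] [178.76  -1.65  69.88] g 0.01 F [-0.  -0.   3.1] j [ 19.  11. 116.   1.  51.  38.]
grasp [0.3916 0.2081 0.0814] shift [0.2394 0.0019 0.0083]
[-0.28454476  0.00173367  0.08139773]
```

```bash
python3 -m creep '[[[0.006,0,0],0],[[0.012,0,0],0],[[0.012,0,0],0],[[0.012,0,0],0],[[0.012,0,0],0],[[0.012,0,0],0],[[0.012,0,0],0],[[0.012,0,0],0]]';python3 -c "
from h import *
s=go(*hw(-.045,0.001,.08));g=s['tcp_pos']+R.from_euler('xyz',s['tcp_rot'],degrees=True).apply([0,0,.18]);print(HR.inv().apply(g-H0))"
```

```text
clock: 39.0
tcp_pos: [0.4163, 0.291, 0.2618]
tcp_rot: [179.0, -0.9, 70.0]
force: [-0.6, -3.4, 0.4]
grip_width: 0.01
t 39.0 [0.4163 0.291  0.2618] [178.98  -0.92  69.99] g 0.01 F [-0.6 -3.4  0.4] j [ 27.  17. 107.  -0.  55.  47.]
grasp [0.4203 0.2926 0.0819] shift [0.1502 0.0034 0.0043]
[-0.1952637   0.00400875  0.08188324]
```

```bash
python3 -m creep '[[[0.012,0.0005,0],0],[[0.012,0.0005,0],0],[[0.012,0.0005,0],0],[[0.012,0.0005,0.001],0],[[0.012,0.0005,0],0],[[0.012,0.0005,0.001],0],[[0.012,0,0],0],[[0.012,0,0],0]]';python3 -c "
from h import *
s=go(*hw(-.045,0.001,.08));g=s['tcp_pos']+R.from_euler('xyz',s['tcp_rot'],degrees=True).apply([0,0,.18]);print(HR.inv().apply(g-H0))"
```

```text
clock: 39.8
tcp_pos: [0.4542, 0.387, 0.2617]
tcp_rot: [179.1, -0.6, 70.1]
force: [-0.3, -3.3, -1.2]
grip_width: 0.0098
t 39.8 [0.4542 0.387  0.2617] [179.05  -0.55  70.1 ] g 0.0098 F [-0.3 -3.3 -1.2] j [34. 24. 96. -1. 59. 54.]
grasp [0.4576 0.3876 0.0817] shift [0.0482 0.0011 0.0022]
[-0.09322726  0.00185664  0.08170555]
```

```bash
python3 -m creep '[[[0.01,0,0],0],[[0.01,0,0],0],[[0.008,0,0],0],[[0.006,0,0],0],[[0.005,0,0],0],[[0.004,0,0],0],[[0.003,0,0],0],[[0.003,0,0],0]]';python3 -c "
from h import *
s=go(*hw(-.045,0.001,.08));g=s['tcp_pos']+R.from_euler('xyz',s['tcp_rot'],degrees=True).apply([0,0,.18]);print(HR.inv().apply(g-H0))"
```

```text
clock: 40.6
tcp_pos: [0.4716, 0.4351, 0.2615]
tcp_rot: [179.1, 0.1, 70.2]
force: [-2.4, -9.9, 4.8]
grip_width: 0.0098
t 40.6 [0.4716 0.4351 0.2615] [1.7911e+02 1.0000e-01 7.0160e+01] g 0.0098 F [-2.4 -9.9  4.8] j [37. 27. 90. -1. 63. 57.]
grasp [0.4741 0.4338 0.0815] shift [-0.0008  0.0012  0.0015]
[-0.04419946  0.00226669  0.08150449]
```

```bash
python3 -m creep '[[[0.004,0,0],0],[[0.005,0,0],0],[[0.006,0,0],0],[[0.006,0,0],0],[[0,0,0],0],[[0,0,0],0],[[0,0,0],0],[[0,0,0],0]]';python3 -c "
from h import *
s=go(*hw(-.045,0.001,.08));g=s['tcp_pos']+R.from_euler('xyz',s['tcp_rot'],degrees=True).apply([0,0,.18]);print(HR.inv().apply(g-H0))"
```

```text
clock: 41.4
tcp_pos: [0.475, 0.4436, 0.261]
tcp_rot: [179.3, 2.3, 70.1]
force: [0.8, -3.6, 0.7]
grip_width: 0.0101
t 41.4 [0.475  0.4436 0.261 ] [179.31   2.32  70.11] g 0.0101 F [ 0.8 -3.6  0.7] j [37. 28. 88. -2. 66. 58.]
grasp [0.4746 0.436  0.0811] shift [-0.003   0.0015  0.0013]
[-0.04194357  0.00257788  0.08111764]
```

```bash
python3 -m creep '[[[0,0,0],0],[[0,0,0],0],[[0,0,0],0],[[0,0,0],0],[[0,0,-0.012],0],[[0,0,-0.012],0],[[0,0,-0.012],0],[[0,0,-0.012],0]]' 0.06;python3 -m creep '[[[0,0,-0.03],0],[[0,0,-0.03],0],[[0,0,-0.03],0],[[-0.03,0,-0.03],0],[[-0.045,0,0],-8],[[-0.045,0.0,0],-8],[[-0.045,0,0],-8],[[-0.03,0,0],-8]]';python3 - <<'E'
from h import *
s=where();a=bot.snapshot("scene");b=bot.snapshot("side")
cv2.imwrite("pics/c.png",np.hstack([cv2.resize(a[110:240,150:290],(420,390)),cv2.resize(b[210:384,60:300],None,fx=390/174,fy=390/174)[:,:380]]))
E
```

```text
clock: 42.2
tcp_pos: [0.4755, 0.4483, 0.3126]
tcp_rot: [179.3, 1.9, 70.2]
force: [-0.0, -0.4, 0.6]
grip_width: 0.06
clock: 43.0
tcp_pos: [0.4388, 0.2612, 0.4549]
tcp_rot: [179.4, 1.6, 103.8]
force: [-0.1, 0.9, -1.3]
grip_width: 0.0599
t 43.0 [0.4388 0.2612 0.4549] [179.44   1.62 103.8 ] g 0.0599 F [-0.1  0.9 -1.3] j [24.  9. 89. -2. 82. 10.]
```

View pics/c.png

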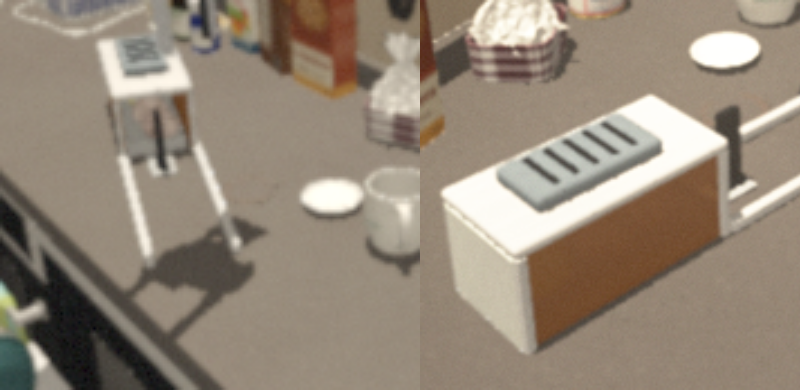

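```bash
python3 -c "
from h import *
x=tri([(cam('scene'),(201.7,147.3)),(cam('side'),(197.5,257.8))]);print(x,HR.inv().apply(x-H0))"; python3 -m creep '[[[-0.045,-0.018,0],0],[[-0.045,-0.018,0],0],[[-0.045,-0.018,0],0],[[-0.045,-0.018,0],0],[[-0.045,-0.018,0],0],[[-0.045,-0.018,0],0],[[-0.045,-0.018,0],0],[[-0.045,-0.018,0],0]]'|grep -A1 pos;python3 -m creep '[[[-0.045,-0.018,0],0],[[-0.045,-0.018,0],0],[[-0.03,-0.015,0],-5],[[0,0,0],-8],[[0,0,0],-8],[[0,0,0],-8],[[0,0,0],-8],[[0,0,0],0]]'|grep -A1 pos;python3 - <<'E'
from h import *
s=go(.365,-.305,.22);im=bot.snapshot("wrist");cv2.imwrite("pics/w11.png",cv2.resize(im,(768,576),interpolation=2))
C=cam("wrist",s)
for t in["switchbox","guard_grip","guard"]:
  for d in bot.spot_in("wrist",t): print(t,np.round(d["point"]),round(d["score"],2),at_z(C,d["point"],.071).round(3))
E
```

```text
[0.47365303 0.42761444 0.0915685 ] [-0.05016429  0.00055975  0.0915685 ]
tcp_pos: [0.3827, -0.1244, 0.4691]
tcp_rot: [178.3, 1.5, 103.2]
tcp_pos: [0.3627, -0.2638, 0.477]
tcp_rot: [179.3, 3.0, 140.3]
t 44.7 [ 0.3627 -0.2638  0.477 ] [179.27   2.99 140.26] g 0.0603 F [0.2 0.2 0.2] j [-45.   2.  93.   1.  82. -96.]
grasp [ 0.3714 -0.268   0.2973] shift [-0.0147 -0.0335  0.0777]
switchbox [238. 196.] 0.58 [ 0.39  -0.321  0.071]
guard_grip [230. 211.] 0.85 [ 0.4   -0.345  0.071]
guard [235. 211.] 0.95 [ 0.405 -0.34   0.071]
```

View pics/w11.png

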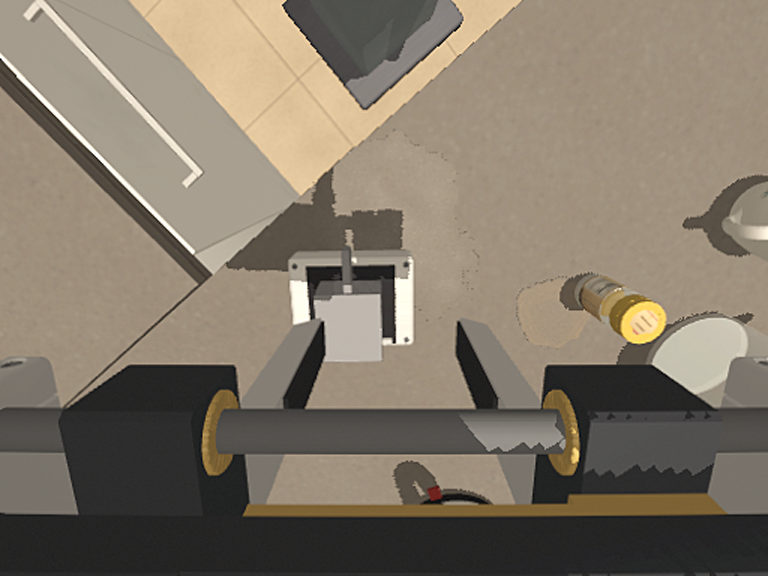

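```bash
cat > fit.py <<'E'
from h import *
from scipy.optimize import least_squares
C=cam("wrist")
B=[((291,253),(-.05,-.065,.04)),((413,251),(-.05,.065,.04)),((414,343),(.05,.065,.04)),((318,298),(-.028,-.031,.086)),((382,294),(-.028,.031,.086)),((382,360),(.042,.031,.086)),((327,361),(.042,-.031,.086)),((347,248),(-.069,0,.082))]
def f(q): return np.concatenate([(proj(C,R.from_euler("z",q[2]).apply(X)+[q[0],q[1],0])[0]-np.array(p)/1.5) for p,X in B])
r=least_squares(f,[.406,-.34,-.7],loss="soft_l1");q=r.x;print(q[:2],np.degrees(q[2]),r.fun.reshape(-1,2).round(1).tolist())
E
python3 fit.py
```

```text
[ 0.4016263 -0.3384252] -38.437325830178274 [[-2.2, 4.2], [1.6, 3.3], [1.3, 1.8], [-1.6, -3.4], [0.3, -1.9], [1.7, -0.4], [-4.0, 0.1], [0.0, -0.2]]
```

```bash
cat >> h.py <<'E'
B0=np.array([.4016,-.3384,0]);BR=R.from_euler("z",-38.8,degrees=True)
def bw(x,y,z): return BR.apply([x,y,z])+B0
def gb():
    s=bot.sense();g=np.array(s["tcp_pos"])+R.from_euler("xyz",s["tcp_rot"],degrees=True).apply([0,0,.18]);print("in box",BR.inv().apply(g-B0).round(4))
E
python3 -m creep '[[[-0.005,-0.015,0.012],-0.5],[[-0.005,-0.015,0.012],-0.5],[[0,0,0.012],0],[[0,0,0.012],0],[[0,0,0.012],0],[[0,0,0.012],0],[[0,0,0.012],0],[[0,0,0.012],0]]' 0.06|grep -A1 pos; python3 -m creep '[[[0,0,0.012],0],[[0,0,0.012],0],[[0,0,0.012],0],[[0,0,0.012],0],[[0,0,0],0],[[0,0,0],0],[[0,0,0],0],[[0,0,0],0]]'|grep -A1 pos;python3 -c "
from h import *
go(*bw(-.054,0,.071));gb()"
```

```text
tcp_pos: [0.3574, -0.2929, 0.3785]
tcp_rot: [179.1, 3.2, 140.5]
tcp_pos: [0.3611, -0.2889, 0.3269]
tcp_rot: [178.8, 2.9, 140.0]
t 46.5 [ 0.3611 -0.2889  0.3269] [178.8    2.88 140.  ] g 0.0602 F [ 0.3 -0.2  0.9] j [-48.   9. 108.   2.  61. -99.]
grasp [ 0.3705 -0.2918  0.1471] shift [ 0.004  -0.0184  0.0757]
in box [-0.0535  0.0168  0.1471]
```

```bash
python3 -m creep '[[[0.002,-0.009,0.005],-0.8],[[0.001,-0.009,0.005],-0.8],[[0,0,0.01],0],[[0,0,0],0],[[0,0,0],0],[[0,0,0],0],[[0,0,0],0],[[0,0,0],0]]'|grep -A1 pos;python3 - <<'E'
from h import *
go(*bw(-.054,0,.071));gb();s=bot.sense();C=cam("wrist",s);im=bot.snapshot("wrist")
for X in[(-.069,0,.082),(-.028,0,.082),(-.05,.065,.04),(-.05,-.065,.04)]:
  p=proj(C,bw(*X))[0];print(X,p.round(0));cv2.circle(im,tuple(int(v) for v in p),2,(0,0,255),-1)
cv2.imwrite("pics/w12.png",cv2.resize(im[80:330,90:430],None,fx=2.2,fy=2.2,interpolation=2))
for d in bot.spot_in("wrist","guard_grip"): print(np.round(d["point"]),d["score"])
E
```

```text
tcp_pos: [0.3497, -0.3014, 0.3085]
tcp_rot: [178.9, 3.3, 141.6]
t 47.3 [ 0.3497 -0.3014  0.3085] [178.88   3.3  141.58] g 0.06 F [-0.  -0.6  0.1] j [ -50.   10.  109.    2.   58. -103.]
grasp [ 0.36   -0.3051  0.1288] shift [ 0.004  -0.001   0.0576]
in box [-5.330e-02 -1.000e-04  1.288e-01]
(-0.069, 0, 0.082) [259. 189.]
(-0.028, 0, 0.082) [259. 238.]
(-0.05, 0.065, 0.04) [328. 196.]
(-0.05, -0.065, 0.04) [188. 196.]
[254. 249.] 0.63
```

View pics/w12.png

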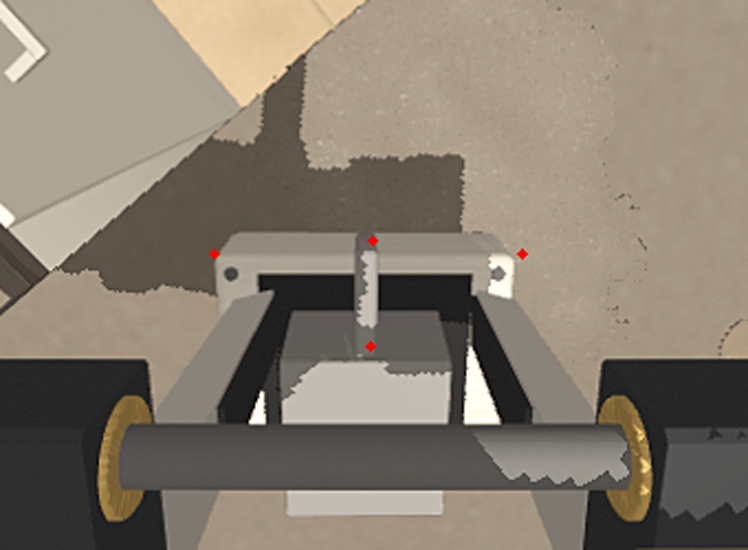

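```bash
python3 -m creep '[[[0.004,-0.002,0.01],0],[[0,0,0.012],0],[[0,0,0.012],0],[[0,0,0.012],0],[[0,0,0.008],0],[[0,0,0.003],0],[[0,0,0],0],[[0,0,0],0]]'|grep -A1 pos;python3 -c "
from h import *
go(*bw(-.054,-.001,.071));gb()"
```

```text
tcp_pos: [0.3469, -0.3009, 0.2468]
tcp_rot: [178.9, 3.2, 141.6]
t 48.2 [ 0.3469 -0.3009  0.2468] [178.89   3.2  141.59] g 0.0599 F [ 0.7  0.2 -1.1] j [ -50.   14.  115.    2.   48. -103.]
grasp [ 0.357  -0.3044  0.0671] shift [-0.0023  0.0005 -0.0037]
in box [-0.0561 -0.0015  0.0671]
```

```bash
python3 -m creep '[[[-0.001,0,-0.002],0],[[-0.001,0,-0.001],0],[[0,0,0],0],[[0,0,0],0],[[0,0,0],0],[[0,0,0],0],[[0,0,0],0],[[0,0,0],0]]' 0.0;python3 -c "
from h import *
gb()"; python3 -m creep '[[[-0.005,0,-0.0115],0],[[-0.007,0,-0.012],0],[[-0.009,0,-0.011],0],[[-0.01,0,-0.0095],0],[[0,0,0],0],[[0,0,0],0],[[0,0,0],0],[[0,0,0],0]]';python3 -c "
from h import *
gb()"
```

```text
clock: 49.0
tcp_pos: [0.3487, -0.303, 0.252]
tcp_rot: [179.0, 3.4, 141.6]
force: [1.1, 0.8, 0.5]
grip_width: 0.0078
in box [-0.0526 -0.0024  0.0723]
clock: 49.8
tcp_pos: [0.3709, -0.3212, 0.2961]
tcp_rot: [179.0, 3.4, 141.5]
force: [1.1, -0.5, 1.1]
grip_width: 0.0081
in box [-0.0241 -0.0025  0.1164]
```

```bash
python3 -m creep '[[[-0.0115,0,-0.008],0],[[-0.0125,0,-0.006],0],[[-0.013,0,-0.0045],0],[[-0.0135,0,-0.0026],0],[[0,0,0],0],[[0,0,0],0],[[0,0,0],0],[[0,0,0],0]]';python3 -c "
from h import *
gb()"
```

```text
clock: 50.6
tcp_pos: [0.4061, -0.3495, 0.3167]
tcp_rot: [179.0, 2.2, 141.6]
force: [1.1, 1.2, 0.6]
grip_width: 0.0081
in box [ 0.0173 -0.0026  0.1368]
```

```bash
python3 -m creep '[[[-0.0143,0,-0.0025],0],[[-0.014,0,0],0],[[-0.0138,0,0.002],0],[[-0.0134,0,0.004],0],[[-0.013,0,0.0055],0],[[-0.007,0,0.003],0],[[0,0,0],0],[[0,0,0],0]]';python3 -c "
from h import *
gb()"
```

```text
clock: 51.4
tcp_pos: [0.466, -0.397, 0.3059]
tcp_rot: [179.1, 1.6, 141.7]
force: [-1.6, 0.9, 4.2]
grip_width: 0.0082
in box [ 0.0918 -0.0026  0.126 ]
```

```bash
python3 -m creep '[[[0,0,0],0],[[0,0,0],0],[[0,0,0],0],[[0,0,-0.02],0],[[0,0,-0.03],0],[[0,0,-0.03],0],[[0.03,0.015,0],0],[[0.03,0.015,0],0]]' 0.045;python3 -m creep '[[[0.02,0.011,0],0],[[0.01,0.005,0],0],[[0,0,0],0],[[0,0,0],0],[[0,0,0],0],[[0,0,0],0],[[0,0,0],0],[[0,0,0],0]]' 0.0;python3 -c "
from h import *
gb();go(*bw(.003,.045,.072))"
```

```text
clock: 52.2
tcp_pos: [0.4358, -0.3373, 0.3855]
tcp_rot: [178.9, 1.9, 141.4]
force: [0.4, -0.1, -0.5]
grip_width: 0.0451
clock: 53.0
tcp_pos: [0.4217, -0.3052, 0.3854]
tcp_rot: [178.8, 2.1, 141.4]
force: [-0.4, 0.7, -0.1]
grip_width: 0.0007
in box [0.0015 0.0422 0.2056]
t 53.0 [ 0.4217 -0.3052  0.3854] [178.81   2.11 141.38] g 0.0007 F [-0.4  0.7 -0.1] j [-44.  11.  95.   1.  71. -96.]
grasp [ 0.4292 -0.3064  0.2056] shift [ 0.0034 -0.      0.1336]
```

```bash
python3 - <<'E'
from h import *
s=bot.sense();C=cam("wrist",s);im=bot.snapshot("wrist");cv2.imwrite("pics/w13.png",im)
for t in["toggle_tip","guard_grip"]:
  for d in bot.spot_in("wrist",t): print(t,np.round(d["point"]),round(d["score"],2),BR.inv().apply(at_z(C,d["point"],.065)-B0).round(3))
E
python3 -m creep '[[[0.002,0.001,0.012],0],[[0,0,0.012],0],[[0,0,0.012],0],[[0,0,0.012],0],[[0,0,0.012],0],[[0,0,0.012],0],[[0,0,0.012],0],[[0,0,0],0]]';python3 -c "
from h import *
gb();go(*bw(.003,.045,.072))"
```

```text
guard_grip [198. 237.] 0.85 [ 0.07  -0.027  0.065]
clock: 53.95
tcp_pos: [0.4227, -0.3013, 0.2913]
tcp_rot: [178.8, 1.7, 141.4]
force: [0.2, -0.1, -0.8]
grip_width: 0.0006
in box [-0.0014  0.046   0.1115]
t 53.95 [ 0.4227 -0.3013  0.2913] [178.77   1.72 141.42] g 0.0006 F [ 0.2 -0.1 -0.8] j [-44.  16. 104.   2.  59. -96.]
grasp [ 0.4293 -0.3016  0.1115] shift [-0.0032 -0.0019  0.0395]
```

```bash
python3 -m creep '[[[-0.003,-0.001,0.01],0],[[0,0,0.01],0],[[0,0,0.01],0],[[0,0,0.008],0],[[0,0,0],0],[[0,0,0],0],[[0,0,0],0],[[0,0,0],0]]';python3 -c "
from h import *
gb()"
```

```text
clock: 54.75
tcp_pos: [0.4263, -0.3044, 0.2501]
tcp_rot: [178.8, 1.8, 141.4]
force: [0.3, 0.2, -0.2]
grip_width: 0.0005
in box [0.0034 0.0458 0.0702]
```

Now push the toggle to −y.

```bash
python3 -m creep '[[[0,-0.008,0],0],[[0,-0.008,0],0],[[0,-0.006,0],0],[[0,-0.006,0],0],[[0,-0.005,0],0],[[0,-0.004,0],0],[[0,0,0],0],[[0,0,0],0]]';python3 -c "
from h import *
gb()";python3 -m creep '[[[0,-0.003,0],0],[[0,-0.003,0],0],[[0,-0.003,0],0],[[0,-0.002,0],0],[[0,0,0],0],[[0,0,0],0],[[0,0,0],0],[[0,0,0],0]]';python3 -c "
from h import *
gb()"
```

```text
clock: 55.55
tcp_pos: [0.4015, -0.3359, 0.2507]
tcp_rot: [178.6, 1.9, 141.3]
force: [1.1, 1.1, 0.6]
grip_width: 0.0004
in box [0.0044 0.0062 0.0708]
clock: 56.35
tcp_pos: [0.3993, -0.3387, 0.2507]
tcp_rot: [177.5, 1.9, 141.0]
force: [1.8, 1.7, 0.0]
grip_width: 0.0006
in box [0.0045 0.0061 0.071 ]
```

```bash
python3 -m creep '[[[0,-0.006,0],0],[[0,-0.006,0],0],[[0,0,0],0],[[0,0.01,0],0],[[0,0.01,0],0],[[0,0.01,0],0],[[0,0,-0.02],0],[[0,0,-0.02],0]]';python3 -c "
from h import *
gb()"; python3 -m creep '[[[0.03,0,-0.02],0],[[0.03,0,-0.03],0],[[0.03,0,-0.02],0],[[0,0,0],0],[[0,0,0],0],[[0,0,0],0],[[0,0,0],0],[[0,0,0],0]]';python3 - <<'E'
from h import *
gb();s=go(*bw(.092,-.0026,.126));C=cam("wrist",s);im=bot.snapshot("wrist");cv2.imwrite("pics/w14.png",im)
for t in["toggle_tip","guard_grip"]:
  for d in bot.spot_in("wrist",t): print(t,np.round(d["point"]),round(d["score"],2),BR.inv().apply(at_z(C,d["point"],.07)-B0).round(3))
a=np.tan(.4)
print("on",proj(C,bw(.007,-.0125,.0715)),"off",proj(C,bw(.007,.0125,.0715)))
im2=bot.snapshot("scene");cv2.imwrite("pics/d.png",im2)
x0,y0=proj(C,bw(.007,0,.06))[0].astype(int);print(x0,y0)
E
```

```text
clock: 57.15
tcp_pos: [0.4132, -0.3177, 0.2906]
tcp_rot: [176.3, 1.5, 140.5]
force: [-0.1, -0.3, -0.3]
grip_width: 0.0009
in box [0.001 0.035 0.111]
clock: 57.95
tcp_pos: [0.3405, -0.2609, 0.3607]
tcp_rot: [176.6, 1.8, 140.8]
force: [0.1, -0.6, 0.8]
grip_width: 0.0005
in box [-0.0905  0.0327  0.1811]
t 57.95 [ 0.3405 -0.2609  0.3607] [176.59   1.78 140.78] g 0.0005 F [ 0.1 -0.6  0.8] j [ -48.    4.  107.    4.   67. -101.]
grasp [ 0.3515 -0.2562  0.1811] shift [-0.181  -0.0375  0.0586]
on [[213.03097828 276.12451625]] off [[236.06212892 275.24285679]]
225 269
```

```bash
python3 -m creep '[[[0,0,-0.03],0],[[0,0,-0.03],0],[[-0.035,-0.008,0],0],[[-0.035,-0.008,0],0],[[-0.035,-0.008,0],0],[[-0.035,-0.008,0],0],[[-0.035,-0.008,0],0],[[0,0,0],0]]' 0.05;python3 -c "
from h import *
gb();go(*bw(.092,-.0026,.126))"
```

```text
clock: 58.95
tcp_pos: [0.4504, -0.4092, 0.4235]
tcp_rot: [176.6, 1.6, 140.7]
force: [-0.7, -0.3, -1.1]
grip_width: 0.0499
in box [ 0.0876 -0.0139  0.2439]
t 58.95 [ 0.4504 -0.4092  0.4235] [176.58   1.65 140.75] g 0.0499 F [-0.7 -0.3 -1.1] j [ -50.   18.   81.    4.   81. -101.]
grasp [ 0.4612 -0.4042  0.2439] shift [-0.0009  0.0043  0.1184]
```

```bash
python3 -m creep '[[[0,0.004,0.011],0],[[0,0,0.012],0],[[0,0,0.012],0],[[0,0,0.012],0],[[0,0,0.012],0],[[0,0,0.012],0],[[0,0,0],0],[[0,0,0],0]]';python3 -c "
from h import *
gb();go(*bw(.092,-.0026,.126))"
```

```text
clock: 59.75
tcp_pos: [0.4552, -0.3999, 0.3444]
tcp_rot: [176.5, 1.2, 140.8]
force: [-1.3, 0.4, -0.9]
grip_width: 0.0503
in box [ 0.0841 -0.0033  0.1648]
t 59.75 [ 0.4552 -0.3999  0.3444] [176.49   1.2  140.79] g 0.0503 F [-1.3  0.4 -0.9] j [ -49.   20.   88.    4.   71. -101.]
grasp [ 0.4651 -0.3937  0.1648] shift [-0.0071 -0.0016  0.0389]
```

```bash
python3 -m creep '[[[-0.004,-0.002,0.01],0],[[-0.003,0,0.01],0],[[0,0,0.01],0],[[0,0,0.008],0],[[0,0,0],0],[[0,0,0],0],[[0,0,0],0],[[0,0,0],0]]';python3 -c "
from h import *
gb();go(*bw(.092,-.0026,.126))";python3 -m creep '[[[0,0,0],0],[[0,0,0],0],[[0,0,0],0],[[0,0,0],0],[[0,0,0],0],[[0,0,0],0],[[0,0,0],0],[[0,0,0],0]]' 0;python3 -c "
from h import *
gb()"
```

```text
clock: 60.55
tcp_pos: [0.4631, -0.4064, 0.3053]
tcp_rot: [176.6, 1.6, 140.8]
force: [0.2, 0.1, 0.3]
grip_width: 0.0499
in box [ 0.0955 -0.0037  0.1257]
t 60.55 [ 0.4631 -0.4064  0.3053] [176.55   1.56 140.77] g 0.0499 F [0.2 0.1 0.3] j [ -49.   23.   90.    4.   66. -101.]
grasp [ 0.4737 -0.4012  0.1257] shift [ 0.0035  0.0011 -0.0003]
clock: 61.35
tcp_pos: [0.4629, -0.4051, 0.3054]
tcp_rot: [176.5, 1.4, 140.9]
force: [2.5, 1.5, 1.2]
grip_width: 0.0091
in box [ 0.0942 -0.0027  0.1258]
```

```bash
python3 -m creep '[[[0.012,0,-0.0065],0],[[0.013,0,-0.005],0],[[0.0135,0,-0.003],0],[[0.0137,0,-0.001],0],[[0.0137,0,0.001],0],[[0,0,0],0],[[0,0,0],0],[[0,0,0],0]]';python3 -c "
from h import *
gb()"
```

```text
clock: 62.15
tcp_pos: [0.4094, -0.3621, 0.3193]
tcp_rot: [176.5, 2.2, 140.8]
force: [4.4, 1.3, -3.0]
grip_width: 0.0091
in box [ 0.0281 -0.0028  0.1398]
```

```bash
python3 -m creep '[[[0.0135,0,0.0025],0],[[0.013,0,0.0045],0],[[0.012,0,0.006],0],[[0.011,0,0.0075],0],[[0.01,0,0.009],0],[[0,0,0],0],[[0,0,0],0],[[0,0,0],0]]';python3 -c "
from h import *
gb()"
```

```text
clock: 62.95
tcp_pos: [0.3658, -0.3263, 0.2922]
tcp_rot: [176.7, 2.8, 140.6]
force: [2.9, 0.8, -2.2]
grip_width: 0.0087
in box [-0.0266 -0.0027  0.1127]
```

```bash
python3 -m creep '[[[0.009,0,0.0105],0],[[0.0075,0,0.0115],0],[[0.006,0,0.012],0],[[0.003,0,0.008],0],[[0,0,0.003],0],[[0,0,0.003],0],[[0,0,0],0],[[0,0,0],0]]';python3 -c "
from h import *
gb()"
```

```text
clock: 63.75
tcp_pos: [0.3484, -0.3109, 0.252]
tcp_rot: [177.0, 2.6, 141.1]
force: [0.7, 0.3, -2.2]
grip_width: 0.0084
in box [-0.0506 -0.0025  0.0724]
```

```bash
python3 -m creep '[[[0,0,0.004],0],[[0,0,0.005],0],[[0,0,0.005],0],[[0,0,0],0],[[0,0,0],0],[[0,0,0],0],[[0,0,0],0],[[0,0,0],0]]';python3 -c "
from h import *
gb()"; python3 -m creep '[[[0,0,0],0],[[0,0,0],0],[[0,0,0],0],[[0,0,0],0],[[0,0,0],0],[[0,0,0],0],[[0,0,-0.03],0],[[0,0,-0.03],0]]' 0.05;python3 -c "
from h import *
gb()"
```

```text
clock: 64.55
tcp_pos: [0.3497, -0.3115, 0.246]
tcp_rot: [177.0, 2.6, 141.3]
force: [-0.6, 1.5, 7.1]
grip_width: 0.0083
in box [-0.0493 -0.0022  0.0665]
clock: 65.35
tcp_pos: [0.3446, -0.3111, 0.3013]
tcp_rot: [176.8, 1.7, 141.3]
force: [0.4, 0.4, -0.1]
grip_width: 0.0499
in box [-0.0563 -0.0044  0.1217]
```

```bash
python3 -m creep '[[[0,0.002,0],0],[[0,0,0],0],[[0,0,0],0],[[0,0,0],0],[[0,0,0.006],0],[[0,0,0.006],0],[[0,0,0.006],0],[[0,0,0.005],0]]' 0.0;python3 -c "
from h import *
gb()";python3 -m creep '[[[0,0,0.005],0],[[0,0,0.005],0],[[0,0,0],0],[[0,0,0],0],[[0,0,-0.03],0],[[0,0,-0.03],0],[[0.02,0.0,-0.03],0],[[0.03,0,-0.03],0]]';python3 - <<'E'
from h import *
gb()
a=bot.snapshot("scene");b=bot.snapshot("side")
cv2.imwrite("pics/e.png",np.hstack([cv2.resize(a[110:310,150:400],(500,400),interpolation=2),cv2.resize(b[150:384,100:330],(300,305),interpolation=2)[:305] if 0 else cv2.resize(b[150:384,100:330],(300,400),interpolation=2)]))
E
```

```text
clock: 66.15
tcp_pos: [0.3472, -0.3088, 0.2791]
tcp_rot: [176.9, 1.7, 141.3]
force: [-13.1, 7.8, 63.2]
grip_width: 0.0004
in box [-0.0555 -0.0012  0.0994]
clock: 66.95
tcp_pos: [0.3014, -0.2806, 0.3977]
tcp_rot: [176.8, 1.4, 141.6]
force: [-0.0, -0.3, 0.2]
grip_width: 0.0004
in box [-0.1101 -0.0078  0.218 ]
```

View pics/e.png

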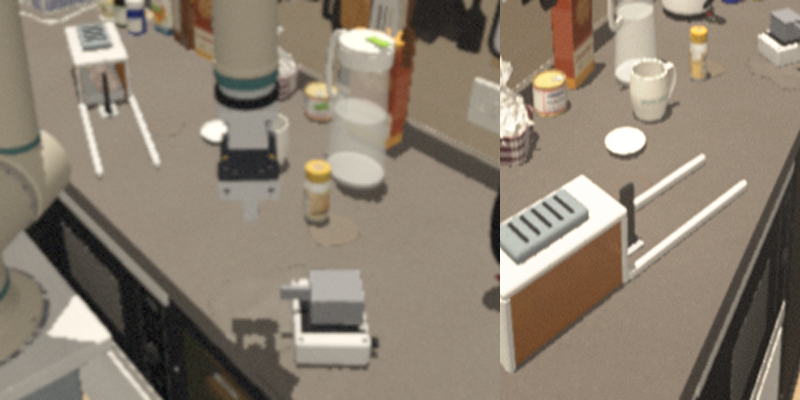

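```bash
python3 -c "
from h import *
where();print(bot.sign_off())"
```

```text
t 67.05 [ 0.3    -0.2792  0.4   ] [176.93   1.62 141.5 ] g 0.0002 F [ 0.1 -0.4  0.2] j [ -54.    1.  105.    4.   73. -107.]
the job is handed in; nothing more can be done
None
```

I put the one lemon and both garlic bulbs in the tray, slid it in to the back stop, and only then worked the switch. I lifted the guard to about 1.8 rad, flipped the toggle to the right and lowered the guard again. I handed the job in at 67 s with the arm clear of everything.

**Last checks**
- **Tray:** it stalled against the stop with the grip point 42–44 mm short of the hood mouth, where 45 mm is expected. A later measurement from the pictures gave 50 mm, good to about 5 mm.
- **Toggle:** the finger stalled at y = 6 mm on the box, where I calculated about 5.5 mm for fully on. I did not see it in a picture afterwards, because the guard covers it.
- **Guard:** the last press on the blade met it at about 80 mm height, against 82 mm nominal when shut.
- **Left alone:** the mug, jar and saucer stand where they were in the final pictures, judged by eye.

**Not clean:** that last press on the guard read about 63 N at the wrist, well above what was needed. The next two short rows pushed down a little further without a reading in between. I expect it stayed below the 120 N limit, and it was the fingertips that pressed, not the arm or gripper body. I can't rule out that it counts against the 40 N rule.

The tool also tilted by up to about 7° during fast descents; I corrected for it along the way.

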